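# Swap the tea tin behind the canisters

### The job

The green tea tin at the back of the tray is used up. Clear the red-lidded and the blue-lidded canister that stand in front of it onto the chopping board, then stand the green tin in the middle of the white trivet, and after that stand the full yellow tin in the middle of the cork coaster where the green one was. Only then put both canisters back, each upright in the middle of the coaster of its own colour, and leave the terracotta mug where it is.

Things in the scene. Friction and masses are not known exactly. Their poses are not given: they have to be found in the camera images.
- canister_red: Storage canister, a plain upright white cylinder 60 mm in diameter and 165 mm tall, with a red lid (the top 27 mm, same diameter) and a red band; 0.25 to 0.5 kg. Origin: centre of its underside, z up. At the start it stands centred on the red coaster, in front of the green tin (on the robot's side).
- canister_blue: Storage canister, a plain upright white cylinder 60 mm in diameter and 165 mm tall, with a blue lid (the top 27 mm, same diameter) and a blue band; 0.25 to 0.5 kg. Origin: centre of its underside, z up. At the start it stands centred on the blue coaster, in front of the green tin (on the robot's side).
- tin_green: Small green tin, an upright cylinder 52 mm in diameter and 75 mm tall; 0.12 to 0.26 kg. Origin: centre of its underside, z up. At the start it stands centred on the cork coaster, behind the two canisters and closer to them (about 15 mm of air) than a gripper reaching down to it has room for.
- tin_yellow: Small yellow tin, an upright cylinder 52 mm in diameter and 75 mm tall; 0.12 to 0.26 kg. Origin: centre of its underside, z up. At the start it stands on a thin black rubber mat (4 mm thick, 230 x 150 mm), about 110 mm from the trivet, which lies on the same mat.
- coaster_red: Red coaster, a disc 80 mm in diameter and 4 mm thick, fixed on a dark wooden tray (6 mm thick) that lies on the worktop; its top is 10 mm above the worktop. Origin: centre of its underside. Its x axis points from the tray's front row to its back, z up. It lies in the front row of the tray; the red and blue coasters are 90 mm apart centre to centre, and which is left and which right varies.
- coaster_blue: Blue coaster, a disc 80 mm in diameter and 4 mm thick, fixed on a dark wooden tray (6 mm thick) that lies on the worktop; its top is 10 mm above the worktop. Origin: centre of its underside. Its x axis points from the tray's front row to its back, z up. It lies in the front row of the tray, beside the red one (90 mm apart centre to centre).
- coaster_cork: Cork coaster, a disc 64 mm in diameter and 4 mm thick, fixed on a dark wooden tray (6 mm thick) that lies on the worktop; its top is 10 mm above the worktop. Origin: centre of its underside. Its x axis points from the tray's front row to its back, z up. It lies at the back of the tray, 57 mm behind the line through the red and blue coasters and midway between them.
- board: Chopping board of light wood, 230 mm along its x axis, 150 mm along its y axis, 15 mm thick, fixed flat on the worktop, to the left or to the right of the tray. Origin: centre of its underside, z up. Empty at the start; there is room for both canisters beside each other along x.
- trivet: White ceramic disc, 84 mm in diameter and 6 mm thick, fixed on the black rubber mat (4 mm thick); its top is 10 mm above the worktop. Origin: centre of its underside, z up.
- mug: Terracotta mug, 76 mm in diameter and 90 mm tall with a handle on one side (own +y), standing on the worktop near a far corner of the board or of the rubber mat. A bystander. Origin: centre of its underside, z up.

How it is judged (in metres and radians):
On the way, in this order (a step that is already met when the one before it is completed fails the run):
1. both canisters stand upright and released on the chopping board (x of canister_red in the frame of board between -0.105 and 0.105 m and y of canister_red in the frame of board between -0.068 and 0.068 m and z of canister_red in the frame of board between 0.01 and 0.02 m and angle between each of canister_red, canister_blue's own z axis and vertical below 0.1 rad and linear speed of each of canister_red, canister_blue below 0.02 m/s and contact force between the fingers and canister_red below 0.3 N and x of canister_blue in the frame of board between -0.105 and 0.105 m and y of canister_blue in the frame of board between -0.068 and 0.068 m and z of canister_blue in the frame of board between 0.01 and 0.02 m and contact force between the fingers and canister_blue below 0.3 N), for 0.2 s.
2. the green tin stands upright and released in the middle of the trivet, both canisters still on the board (all of step 1 and horizontal distance between tin_green and trivet below 0.015 m and z of tin_green in the frame of trivet between 0.002 and 0.01 m and angle between tin_green's own z axis and vertical below 0.1 rad and linear speed of tin_green below 0.02 m/s and contact force between the fingers and tin_green below 0.3 N), for 0.2 s.
3. the yellow tin stands upright and released in the middle of the cork coaster, the green tin on the trivet, both canisters still on the board (all of step 2 and horizontal distance between tin_yellow and coaster_cork below 0.012 m and z of tin_yellow in the frame of coaster_cork between 0 and 0.008 m and angle between tin_yellow's own z axis and vertical below 0.1 rad and linear speed of tin_yellow below 0.02 m/s and contact force between the fingers and tin_yellow below 0.3 N), for 0.2 s.
At the end, for the whole second after the job is handed in: Each canister stands on the coaster of its own colour and the yellow tin on the cork coaster (within 12 mm of centre), the green tin on the trivet (within 15 mm), all upright within 0.1 rad, at rest and released; the mug is within 30 mm of where it was (horizontal distance between canister_red and coaster_red below 0.012 m and z of canister_red in the frame of coaster_red between 0 and 0.008 m and angle between each of canister_red, canister_blue, tin_yellow, tin_green's own z axis and vertical below 0.1 rad and linear speed of each of canister_red, canister_blue, tin_yellow, tin_green below 0.02 m/s and contact force between the fingers and canister_red below 0.3 N and horizontal distance between canister_blue and coaster_blue below 0.012 m and z of canister_blue in the frame of coaster_blue between 0 and 0.008 m and contact force between the fingers and canister_blue below 0.3 N and horizontal distance between tin_yellow and coaster_cork below 0.012 m and z of tin_yellow in the frame of coaster_cork between 0 and 0.008 m and contact force between the fingers and tin_yellow below 0.3 N and horizontal distance between tin_green and trivet below 0.015 m and z of tin_green in the frame of trivet between 0.002 and 0.01 m and contact force between the fingers and tin_green below 0.3 N and distance of mug from where it was at the start of the episode below 0.03 m); the robot touches nothing.
It fails at once if the terracotta mug is pushed away (more than 30 mm) or knocked over (distance of mug from where it was at the start of the episode above 0.03 m or angle between mug's own z axis and vertical above 0.5 rad).
It fails at once if a canister or a tin is knocked over (angle between any of canister_red, canister_blue, tin_green, tin_yellow's own z axis and vertical above 0.7 rad).
It also fails if it takes over 138 s, if anything falls off the work surface, if the arm or the gripper's body presses on something with over 40 N, if the wrist force passes 120 N, or if a joint passes its speed limit or range.

### The arm

A 7-joint arm with a two-finger parallel gripper is mounted at the origin on the work surface. World frame = base frame: x ahead of the robot, y to its left, z up, the work surface at z = 0. Lengths are in mm, angles in rad, forces in N, time in s.
With the tool pointing down it reaches from about 400 to 875 mm from the base axis. Payload 4.4 kg.
Tool frame: the origin (TCP) lies midway between the tips of the shut fingers; the grasp point (between the pads) lies 19 mm behind it; z points along the fingers, y is the line along which they close (so a half turn about z gives the same grasp; the last joint's range is limited). The gripper opens to 85 mm and grips with 20 to 120 N. Pads are 22 mm wide; open, the fingers measure 114 mm over their backs; the gripper's body (76 mm by 85 mm) begins 54 mm behind the grasp point. The pads swing forward as they close: fully open they stand 13 mm farther back than shut.
Start: joints at [-1.325, 0.628, 0.038, 1.517, -0.027, 0.996, -0.02], TCP at [199.378, 618.681, 231.313] pointing down, gripper open.
Joint ranges: [-3.06, 3.06], [-0.37, 2.12], [-1.25, 1.32], [0.18, 2.47], [-1.1, 4.24], [0.23, 1.98], [-2.94, 2.94]. Speed limits (rad/s): [2.57, 2.57, 3.14, 3.14, 3.14, 3.14, 3.14].

### API

Orientations are given as [roll, pitch, yaw] about the fixed x, y, z axes, in that order (R = Rz(yaw) Ry(pitch) Rx(roll)).
In Python, from cell import monitor, cams, ctrl gives the robot as it stands.
- The arm moves only by the tool drive_tool, never from a script. Its argument "motion" is a list of rows, each an object with "fingers": the opening, from 0 (shut) to 1 (fully open); "linear": the shift along the tool's x, y, z in m, a list of three; "twist": the turn about the tool's z in rad. In form: [{"fingers": fingers, "linear": [x, y, z], "twist": twist}, ...]. A call has 1 to 5 rows; each row shifts and turns the commanded pose from where the row before left it, along the tool's axes as they then stand; what a row does not reach is not made up. A row lasts 1/12 s, in which the tool goes at most 41.7 mm and 7.16 degrees, less where a joint would pass 70% of its speed; a pose out of reach is approached as far as the arm can. A call with a gripper value outside its range is refused whole. The fingers move at their own pace and stop on an object; the grip force is fixed at half the most. Time passes only in rows, so rows that do not move let the fingers close. It gives the time, the measured TCP pose, the force, the opening and the grip force at its end, in the units of the state.
- monitor.read_state(): the state, without advancing time (a new reading comes with each control period).
- cams.get_image(name): name is "scene" or "top"; returns a dict with "color" (420x560x3 uint8, blue, green, red), "K" (3x3 intrinsics, pixels), "R" (3x3) and "t" (3): a world point X has camera coordinates R X + t. Camera axes: x right, y down, z forward; pixel columns grow to the right and rows downward; lengths in mm; the calibration is good to about 2 mm. A picture is of the moment at which its call begins. There is no depth.
- ctrl.finish_job(): hands the job in; it is judged then, once.
The state is a dict: "clock": time; "qpos": joint angles; "qd": joint speeds; "tau": joint torques, N m; "eef_pos": TCP position; "tool_rot": TCP orientation; "force": force on the tool from outside, world axes, zero at the start; "torque": the same for the moment, N m; "width": finger opening in mm; "gripper_force": force on a finger pad.
Only numpy, scipy, OpenCV 4.12 (cv2) and the standard library are available. Lean on these libraries where they do the work, as an engineer would, in place of code of your own. Each camera call takes 0.05 s, during which the arm holds its last target. There are 200 camera calls.

## Working session

There is one attempt and no reset: what is moved stays moved. The work goes in short steps, Python scripts to look and compute and a tool call to move; the robot and the scene stay as the last step left them, time stands still between calls to the robot, and variables do not carry over. Pictures are saved under pics/ and viewed, at most 14 in all, crops included, and the job is handed in when it is done.

Besides the shell and the picture viewer there is one more tool, called after ">>>" in YAML: its name, and indented under it one key for each argument. drive_tool: Moves the arm, as the interface text tells. Its arguments: {"type":"object","properties":{"motion":{"type":"array"}},"required":["motion"]}

```bash
ls; mkdir -p pics; python3 - <<'E'
from cell import monitor, cams, ctrl
import cv2
print(monitor.read_state())
for n in ("scene","top"):
    d=cams.get_image(n); cv2.imwrite(f"pics/{n}0.png",d["color"]); print(n,d["K"].tolist(),d["R"].tolist(),d["t"].tolist())
E
```

```text
pics
{'clock': 0.0, 'qpos': array([-1.32479493,  0.6293607 ,  0.03840092,  1.51834937, -0.02698488,
        0.99630748, -0.01998599]), 'qd': array([-0.00027101,  0.00168167,  0.00076729,  0.00033188,  0.00120571,
        0.00056732,  0.00110634]), 'tau': array([ 2.51039637e-06, -5.63406122e+01,  1.22614246e+00, -1.93452662e+01,
        1.09440248e-02,  1.04180185e-02, -3.96214219e-06]), 'eef_pos': array([199.16611484, 618.08332936, 230.38485941]), 'tool_rot': array([-3.13968461e+00,  1.41894292e-05,  2.82984712e+00]), 'force': array([0.3906098 , 0.34237758, 0.79955429]), 'torque': array([ 0.01389253, -0.00986623, -0.00578636]), 'gripper_force': 0.0, 'width': 85.2498794237819}
scene [[441.4390917461025, 0.0, 281.8629395189081], [0.0, 441.4390917461025, 212.41202061682867], [0.0, 0.0, 1.0]] [[-0.493303297676295, 0.8698182555761445, -0.008249773825134003], [0.5394455316425474, 0.29847020322673207, -0.7873462111274067], [-0.6823857962271654, -0.39285078598911627, -0.6164559068215272]] [291.6466131365197, -281.7954282255014, 1424.2186584585506]
top [[497.6855742634405, 0.0, 278.58348036880994], [0.0, 497.6855742634405, 213.4307120548545], [0.0, 0.0, 1.0]] [[-0.02155013704972043, -0.9994898471985871, 0.02357195240286811], [-0.9835180157231223, 0.01696034388309528, -0.180012942544194], [0.17952132001851592, -0.027062743436539548, -0.9833817689872523]] [-14.34276980043557, 570.7420297261901, 1062.4608849630124]
```

View pics/top0.png

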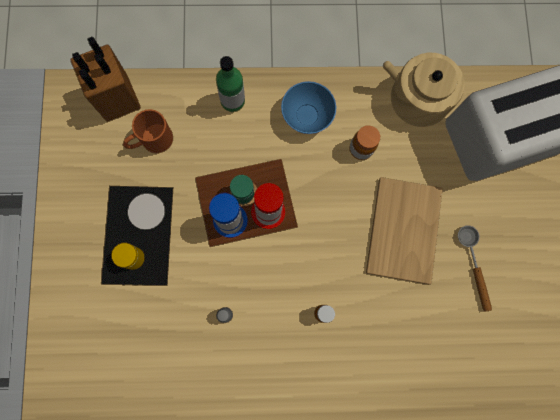

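View pics/scene0.png

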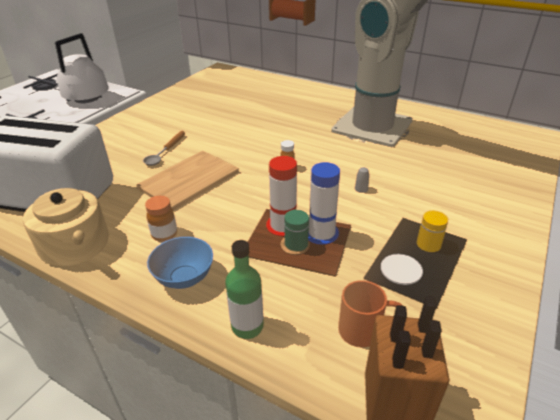

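The top view shows the blue lid at about (225,209), red lid (268,200), green tin (242,190), yellow tin (125,256), trivet (146,211), board around (405,230) and mug (152,132). The scene view agrees with this layout, with red and blue in front of green on the robot's side.

```bash
cat > h.py <<'E'
import numpy as np, cv2
from scipy.optimize import least_squares
from cell import monitor, cams, ctrl
def ray(d,uv,z):
    uv=np.atleast_2d(uv).astype(float); R,t,K=map(np.array,(d["R"],d["t"],d["K"]))
    C=-R.T@t; v=(R.T@np.linalg.inv(K)@np.c_[uv,np.ones(len(uv))].T).T
    return (C+v*((z-C[2])/v[:,2])[:,None])[:,:2], C[:2]
def blob(d,lo,hi,roi=None,near=None):
    m=cv2.inRange(cv2.cvtColor(d["color"],cv2.COLOR_BGR2HSV),np.array(lo),np.array(hi))
    if lo[0]==0 and hi[0]<15 and hi[0]>4:
        m|=cv2.inRange(cv2.cvtColor(d["color"],cv2.COLOR_BGR2HSV),np.array([172,lo[1],lo[2]]),np.array([180,hi[1],hi[2]]))
    if roi: k=np.zeros_like(m); x0,y0,x1,y1=roi; k[y0:y1,x0:x1]=255; m&=k
    c,_=cv2.findContours(m,cv2.RETR_EXTERNAL,cv2.CHAIN_APPROX_NONE)
    return max(c,key=cv2.contourArea)
def disc(d,c,z,r):
    """centre of a cylinder's top (height z, radius r): rim = contour half facing away from the camera's nadir"""
    P,C=ray(d,c.reshape(-1,2),z)
    m=P.mean(0); o=(m-C)/np.linalg.norm(m-C)
    for _ in range(5):
        Q=P[(P-m)@o>0.0*r]
        m=least_squares(lambda p:np.linalg.norm(Q-p,axis=1)-r-0.5,m,loss="soft_l1").x
    return m.round(1), np.std(np.linalg.norm(Q-m,axis=1)).round(2)
H=dict(red=([0,150,90],[7,255,255]),blue=([108,150,90],[122,255,255]),green=([65,90,40],[90,255,160]),yellow=([20,180,100],[28,255,255]))
Z=dict(red=(175,30),blue=(175,30),green=(85,26),yellow=(79,26))
def find(d,n,z=None,roi=None): return disc(d,blob(d,*H[n],roi=roi),Z[n][0] if z is None else z,Z[n][1])
E
python3 - <<'E'
from h import *
d=cams.get_image("top")
R={'red':(240,170,300,235),'blue':(195,170,250,245),'green':(225,165,262,210),'yellow':(100,230,155,285)}
out={}
for n in R: out[n],s=find(d,n,roi=R[n]); print(n,out[n],s,cv2.boundingRect(blob(d,*H[n],roi=R[n])))
r,b,g=[out[k] for k in("red","blue","green")]
mid=(r+b)/2; print("rb",np.linalg.norm(r-b),"mid->green",np.linalg.norm(g-mid),"ang tray x",np.arctan2(*(g-mid)[::-1]),"rb perp",np.arctan2(*(b-r)[::-1])-np.pi/2)
c=blob(d,[0,0,150],[180,60,255],roi=(125,190,168,232)); P,_=ray(d,c.reshape(-1,2),10)
print("trivet",cv2.minEnclosingCircle(P.astype(np.float32)),cv2.fitEllipse(P.astype(np.float32)), "dist yellow",np.linalg.norm(cv2.fitEllipse(P.astype(np.float32))[0]-out['yellow']))
# tray, board, mat by contour
for n,lo,hi,z,roi in (("tray",[0,60,20],[180,255,95],6,(190,155,302,250)),("mat",[0,0,0],[180,255,45],4,(95,178,180,292))):
    P,_=ray(d,blob(d,lo,hi,roi=roi).reshape(-1,2),z); print(n,cv2.minAreaRect(P.astype(np.float32)))
for uv in((381,178),(442,187),(431,284),(367,275)): print("board",ray(d,uv,15)[0].round(0))
print("mug",ray(d,(152,132),90)[0])
E
```

```text
red [580.1  -2.3] 0.82 (254, 183, 32, 46)
blue [518.1  93.3] 5.67 (211, 208, 22, 14)
green [624.1  55.5] 1.27 (230, 175, 24, 27)
yellow [481.4 306.5] 0.91 (112, 243, 32, 24)
rb 113.94454791695827 mid->green 75.66372975210778 ang tray x 0.13255153229667402 rb perp 0.5753450517135157
trivet ((589.170166015625, 280.4871520996094), 40.933738708496094) ((589.2424926757812, 280.56988525390625), (79.15323638916016, 80.04671478271484), 163.0426025390625) dist yellow 110.91606771460809
tray ((606.8568115234375, 51.84362030029297), (168.83567810058594, 211.56776428222656), 11.811111450195312)
mat ((535.1456909179688, 299.913330078125), (147.15855407714844, 226.7943115234375), 87.32520294189453)
board [[ 658. -270.]]
board [[ 634. -413.]]
board [[ 408. -369.]]
board [[ 431. -224.]]
mug [[751.51763812 252.01203518]]
```

```bash
sed -i 's/-r-0.5/-r+0.8/; s/\[108,150,90\],\[122/[108,150,70],[128/' h.py
python3 - <<'E'
from h import *
d=cams.get_image("top"); hsv=cv2.cvtColor(d["color"],cv2.COLOR_BGR2HSV)
print(hsv[195:225:4,226].tolist())
R={'red':(240,170,300,235),'blue':(195,170,250,245),'green':(225,165,262,210),'yellow':(100,230,155,285)}
out={}
for n in R: out[n],s=find(d,n,roi=R[n]); print(n,out[n],s,cv2.boundingRect(blob(d,*H[n],roi=R[n])))
r,b,g=[out[k] for k in("red","blue","green")]
mid=(r+b)/2; print("rb",np.linalg.norm(r-b),"mid->green",np.linalg.norm(g-mid),"ang tray x",np.arctan2(*(g-mid)[::-1]),"rb perp",np.arctan2(*(b-r)[::-1])-np.pi/2)
s=cams.get_image("scene")
# cross-check lids in the scene view
for n,roi in (("red",(262,150,304,185)),("blue",(305,155,345,190)),("green",(280,205,312,255)),("yellow",(415,205,452,255))):
    c=blob(s,*H[n],roi=roi); print(n,cv2.boundingRect(c),disc(s,c,*Z[n]))
E
```

```text
[[108, 221, 134], [107, 232, 134], [107, 216, 136], [107, 227, 135], [108, 221, 134], [107, 225, 134], [107, 225, 136], [118, 70, 62]]
red [581.5  -2.4] 0.63 (254, 183, 32, 46)
blue [542.9  78.5] 0.0 (214, 212, 33, 25)
green [625.8  55.9] 0.76 (230, 175, 24, 27)
yellow [482.1 308.1] 0.54 (112, 243, 32, 24)
rb 89.63687857126665 mid->green 66.05741820567913 ang tray x 0.2736209657583907 rb perp 0.4451866326484253
red (269, 156, 28, 24) (array([587.7,   2.8]), np.float64(1.59))
blue (313, 163, 26, 14) (array([574. ,  92.2]), np.float64(1.77))
green (286, 211, 22, 13) (array([636.6,  60.6]), np.float64(2.04))
yellow (417, 227, 28, 25) (array([556.9, 316.1]), np.float64(5.59))
```

```bash
sed -i 's/\[108,150,70\]/[100,150,70]/' h.py
cat >> h.py <<'E'
def goto(x,y,z,yaw=None):
    """tool-frame shift (m) and twist from the measured pose"""
    s=monitor.read_state(); p=s["eef_pos"]; w=s["tool_rot"][2]
    if yaw is None: yaw=w
    tw=-((yaw-w+np.pi)%(2*np.pi)-np.pi)
    d=np.array([x,y,z])-p; a=yaw
    print("pos",p.round(1),"rpy",s["tool_rot"].round(4),"| tool shift (after twist %.4f):"%tw,
      np.round([d[0]*np.cos(a)+d[1]*np.sin(a),d[0]*np.sin(a)-d[1]*np.cos(a),-d[2]],1),"w %.1f F %.1f t %.1f"%(s["width"],s["gripper_force"],s["clock"]))
E
python3 - <<'E'
from h import *
d=cams.get_image("top")
R={'red':(240,170,300,235),'blue':(195,170,250,245),'green':(225,165,262,210)}
out={}
for n in R: out[n],s=find(d,n,roi=R[n]); print(n,out[n],s,cv2.boundingRect(blob(d,*H[n],roi=R[n])))
r,b,g=[out[k] for k in("red","blue","green")]
mid=(r+b)/2; print("rb",np.linalg.norm(r-b),"mid->green",np.linalg.norm(g-mid),"ang tray x",np.arctan2(*(g-mid)[::-1]),"rb perp",np.arctan2(*(b-r)[::-1])-np.pi/2)
yaw=np.arctan2(*(b-r)[::-1]); print("yaw",yaw)
goto(*r,231,yaw)
E
```

```text
red [581.7  -2.5] 0.61 (254, 182, 32, 47)
blue [561.9  86.1] 0.63 (209, 193, 38, 44)
green [625.8  56. ] 0.72 (230, 175, 23, 27)
rb 90.78546139112805 mid->green 55.83583078991482 ang tray x 0.2571413995674569 rb perp 0.21986368843570703
yaw 1.7906600152306036
pos [199.3 618.5 231. ] rpy [-3.141  -0.      2.8298] | tool shift (after twist 1.0392): [-689.5  237.7    0. ] w 85.3 F 0.0 t 0.3
```

>>> drive_tool:
  motion:
    - {"fingers":1,"linear":[0,0,0],"twist":0.12}
    - {"fingers":1,"linear":[0,0,0],"twist":0.12}
    - {"fingers":1,"linear":[0,0,0],"twist":0.12}
    - {"fingers":1,"linear":[0,0,0],"twist":0.12}
    - {"fingers":1,"linear":[0,0,0],"twist":0.12}

```text
clock: 0.72
eef_pos: [199.3, 618.7, 231.3]
tool_rot: [-3.141, -0.0, 2.224]
force: [-0.4, -0.1, -0.1]
width: 85.4
gripper_force: 0.0
```

>>> drive_tool:
  motion:
    - {"fingers":1,"linear":[0,0,0],"twist":0.11}
    - {"fingers":1,"linear":[0,0,0],"twist":0.11}
    - {"fingers":1,"linear":[0,0,0],"twist":0.11}
    - {"fingers":1,"linear":[0,0,0],"twist":0.11}
    - {"fingers":1,"linear":[0,0,0],"twist":0}

```text
clock: 1.13
eef_pos: [199.1, 618.7, 231.1]
tool_rot: [3.141, 0.0, 1.787]
force: [0.2, 0.1, -0.2]
width: 85.3
gripper_force: 0.0
```

>>> drive_tool:
  motion:
    - {"fingers":1,"linear":[-0.038,0.013,0],"twist":0}
    - {"fingers":1,"linear":[-0.038,0.013,0],"twist":0}
    - {"fingers":1,"linear":[-0.038,0.013,0],"twist":0}
    - {"fingers":1,"linear":[-0.038,0.013,0],"twist":0}
    - {"fingers":1,"linear":[-0.038,0.013,0],"twist":0}

```text
clock: 1.55
eef_pos: [304.7, 445.7, 231.4]
tool_rot: [3.141, -0.0, 1.794]
force: [0.9, 0.9, -0.3]
width: 85.5
gripper_force: 0.0
```

>>> drive_tool:
  motion:
    - {"fingers":1,"linear":[-0.038,0.013,0],"twist":0}
    - {"fingers":1,"linear":[-0.038,0.013,0],"twist":0}
    - {"fingers":1,"linear":[-0.038,0.013,0],"twist":0}
    - {"fingers":1,"linear":[-0.038,0.013,0],"twist":0}
    - {"fingers":1,"linear":[-0.038,0.013,0],"twist":0}

```text
clock: 1.97
eef_pos: [409.5, 274.4, 231.6]
tool_rot: [3.141, -0.0, 1.794]
force: [0.2, -0.2, -0.5]
width: 85.6
gripper_force: 0.0
```

>>> drive_tool:
  motion:
    - {"fingers":1,"linear":[-0.038,0.013,0],"twist":0}
    - {"fingers":1,"linear":[-0.038,0.013,0],"twist":0}
    - {"fingers":1,"linear":[-0.038,0.013,0],"twist":0}
    - {"fingers":1,"linear":[-0.038,0.013,0],"twist":0}
    - {"fingers":1,"linear":[-0.038,0.013,0],"twist":0}

```text
clock: 2.38
eef_pos: [514.3, 102.9, 231.5]
tool_rot: [3.141, -0.0, 1.794]
force: [0.7, 1.0, 0.2]
width: 85.4
gripper_force: 0.0
```

```bash
python3 -c "
from h import *
goto(581.1,-1.5,231,1.79)"
```

```text
pos [514.3 102.9 231.5] rpy [ 3.1411e+00 -3.0000e-04  1.7935e+00] | tool shift (after twist 0.0035): [-116.4   42.5    0.5] w 85.4 F 0.0 t 2.4
```

>>> drive_tool:
  motion:
    - {"fingers":1,"linear":[-0.0388,0.0142,0],"twist":0.0035}
    - {"fingers":1,"linear":[-0.0388,0.0142,0],"twist":0}
    - {"fingers":1,"linear":[-0.0388,0.0142,0],"twist":0}
    - {"fingers":1,"linear":[0,0,0],"twist":0}
    - {"fingers":1,"linear":[0,0,0.02],"twist":0}

```text
clock: 2.8
eef_pos: [583.9, -4.2, 214.2]
tool_rot: [3.134, 0.003, 1.783]
force: [0.5, 1.4, -0.1]
width: 85.3
gripper_force: 0.0
```

```bash
python3 -c "
from h import *
goto(581.1,-1.5,121,1.79)
d=cams.get_image('scene');t=cams.get_image('top')
cv2.imwrite('pics/a.png',cv2.resize(np.hstack([d['color'][60:300,200:400],t['color'][60:300,170:370]]),None,fx=1.9,fy=1.9))"
```

```text
pos [583.9  -4.2 214.2] rpy [3.1339 0.0033 1.7833] | tool shift (after twist -0.0067): [ 3.2 -2.1 93.2] w 85.3 F 0.0 t 2.8
```

View pics/a.png

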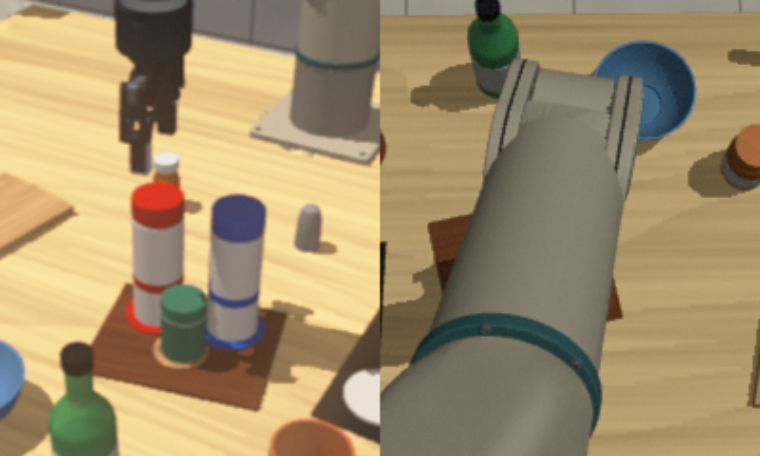

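The close-up shows the fingers straddling above the red lid; red is in the left half at about (158,205), with the gripper tip at (140,165). I let the arm settle and check the projection.

>>> drive_tool:
  motion:
    - {"fingers":1,"linear":[0,0,0.01],"twist":0}
    - {"fingers":1,"linear":[0,0,0],"twist":0}
    - {"fingers":1,"linear":[0,0,0],"twist":0}

```text
clock: 3.15
eef_pos: [579.8, 0.9, 201.2]
tool_rot: [-3.141, -0.0, 1.788]
force: [0.1, -0.2, 0.5]
width: 85.5
gripper_force: 0.0
```

```bash
python3 -c "
from h import *
goto(581.1,-1.5,121,1.79)
d=cams.get_image('scene');p=monitor.read_state()['eef_pos']
def pr(X): q=d['K']@(np.array(d['R'])@np.array(X)+d['t']);return (q[:2]/q[2]).round(1)
a=.22;u=np.array([np.cos(a),np.sin(a),0])
print(pr(p),pr(p+55*u+[0,0,13]),pr(p-55*u+[0,0,13]),'lid',pr([581.1,-1.5,175]))
m=blob(d,*H['red'],roi=(262,140,304,185));print(cv2.boundingRect(m))
for n,q in(('red',(581.1,-1.5)),('blue',(561.5,86.3))):
  for z in (175,148): print(n,z,pr([*q,z]))
"
```

```text
pos [579.8   0.9 201.2] rpy [-3.1410e+00 -3.0000e-04  1.7882e+00] | tool shift (after twist -0.0018): [-2.6  0.7 80.2] w 85.5 F 0.0 t 3.1
[284.  150.2] [275.8 158.1] [291.5 132.3] lid [282.9 161.3]
(269, 156, 28, 24)
red 175 [282.9 161.3]
red 148 [283.  172.2]
blue 175 [325.2 167.8]
blue 148 [324.5 178.8]
```

>>> drive_tool:
  motion:
    - {"fingers":1,"linear":[-0.0025,0.0005,0.02],"twist":0}
    - {"fingers":1,"linear":[0,0,0.03],"twist":0}
    - {"fingers":1,"linear":[0,0,0.02],"twist":0}
    - {"fingers":1,"linear":[0,0,0.01],"twist":0}
    - {"fingers":1,"linear":[0,0,0],"twist":0}

```text
clock: 3.62
eef_pos: [579.9, -1.8, 119.7]
tool_rot: [-3.138, -0.001, 1.787]
force: [-0.1, -0.2, -0.5]
width: 85.4
gripper_force: 0.0
```

>>> drive_tool:
  motion:
    - {"fingers":0,"linear":[0,0,0],"twist":0}
    - {"fingers":0,"linear":[0,0,0],"twist":0}
    - {"fingers":0,"linear":[0,0,0],"twist":0}
    - {"fingers":0,"linear":[0,0,0],"twist":0}
    - {"fingers":0,"linear":[0,0,0],"twist":0}

```text
clock: 4.03
eef_pos: [582.1, -2.3, 123.1]
tool_rot: [3.139, 0.0, 1.786]
force: [-1.8, 0.6, 6.5]
width: 58.9
gripper_force: 64.3
```

>>> drive_tool:
  motion:
    - {"fingers":0,"linear":[0,0,0],"twist":0}
    - {"fingers":0,"linear":[0,0,0],"twist":0}
    - {"fingers":0,"linear":[0,0,0],"twist":0}

```text
clock: 4.28
eef_pos: [582.1, -2.3, 123.0]
tool_rot: [3.139, 0.0, 1.786]
force: [-2.1, 0.5, 5.8]
width: 59.0
gripper_force: 64.3
```

```bash
python3 -c "
from h import *
goto(581.1,-1.5,121,1.79)
d=cams.get_image('scene');m=blob(d,*H['red'],roi=(262,140,304,195));print(cv2.boundingRect(m))"
```

```text
pos [582.1  -2.3 123. ] rpy [3.1390e+00 3.0000e-04 1.7862e+00] | tool shift (after twist -0.0038): [ 1.  -0.8  2. ] w 59.0 F 64.3 t 4.3
(284, 157, 12, 23)
```

>>> drive_tool:
  motion:
    - {"fingers":0,"linear":[0,0,-0.01],"twist":0}
    - {"fingers":0,"linear":[0,0,-0.02],"twist":0}
    - {"fingers":0,"linear":[0,0,-0.02],"twist":0}
    - {"fingers":0,"linear":[-0.015,-0.003,0],"twist":0}
    - {"fingers":0,"linear":[-0.03,-0.006,0],"twist":0}

```text
clock: 4.75
eef_pos: [583.2, -42.6, 172.8]
tool_rot: [3.138, -0.004, 1.794]
force: [1.4, 0.5, -4.8]
width: 59.0
gripper_force: 65.9
```

>>> drive_tool:
  motion:
    - {"fingers":0,"linear":[-0.036,-0.007,0],"twist":0}
    - {"fingers":0,"linear":[-0.036,-0.007,0],"twist":0}
    - {"fingers":0,"linear":[-0.036,-0.007,0],"twist":0}
    - {"fingers":0,"linear":[-0.036,-0.007,0],"twist":0}
    - {"fingers":0,"linear":[-0.036,-0.007,0],"twist":0}

```text
clock: 5.17
eef_pos: [585.8, -232.8, 171.7]
tool_rot: [-3.141, -0.0, 1.786]
force: [0.2, 0.1, -4.3]
width: 59.1
gripper_force: 65.9
```

>>> drive_tool:
  motion:
    - {"fingers":0,"linear":[-0.036,-0.008,0],"twist":0}
    - {"fingers":0,"linear":[-0.03,-0.007,0],"twist":0}
    - {"fingers":0,"linear":[-0.02,-0.004,0],"twist":0}
    - {"fingers":0,"linear":[-0.01,-0.003,0],"twist":0}
    - {"fingers":0,"linear":[0,0,0],"twist":0}

```text
clock: 5.58
eef_pos: [583.8, -333.3, 171.4]
tool_rot: [-3.14, 0.002, 1.782]
force: [-0.6, -0.8, -4.4]
width: 59.2
gripper_force: 65.8
```

```bash
python3 -c "
from h import *
goto(587,-330,128.5,1.79)
d=cams.get_image('scene');t=cams.get_image('top')
cv2.imwrite('pics/b.png',np.vstack([d['color'][80:300,80:400],t['color'][110:330,200:520]]))"
```

```text
pos [ 583.8 -333.3  171.4] rpy [-3.1403e+00  1.9000e-03  1.7820e+00] | tool shift (after twist -0.0080): [ 2.5  3.8 42.9] w 59.2 F 65.8 t 5.6
```

View pics/b.png

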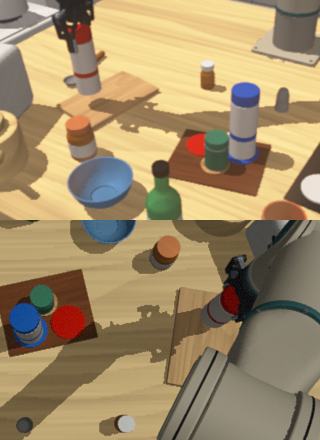

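Red hangs over the board (scene crop (85,60), top crop (228,300)), and its coaster is bare at (68,322) in the lower crop, so I can measure it. Lowering now.

>>> drive_tool:
  motion:
    - {"fingers":0,"linear":[0.002,0.0025,0.015],"twist":-0.005}
    - {"fingers":0,"linear":[0,0,0.015],"twist":0}
    - {"fingers":0,"linear":[0,0,0.007],"twist":0}
    - {"fingers":0,"linear":[0,0,0.003],"twist":0}
    - {"fingers":0,"linear":[0,0,0.002],"twist":0}

```text
clock: 6.1
eef_pos: [587.7, -325.6, 129.0]
tool_rot: [-3.141, -0.001, 1.793]
force: [-0.3, -0.2, -4.3]
width: 58.7
gripper_force: 65.9
```

```bash
python3 -c "
from h import *
goto(587,-330,128,1.79)
print(monitor.read_state()['force'].round(1))
t=cams.get_image('top')
c=blob(t,*H['red'],roi=(240,180,300,240));P,_=ray(t,c.reshape(-1,2),10);print('red coaster',cv2.minEnclosingCircle(P.astype(np.float32)),cv2.fitEllipse(P.astype(np.float32)))
"
```

```text
pos [ 587.7 -325.6  129. ] rpy [-3.1412e+00 -1.2000e-03  1.7932e+00] | tool shift (after twist 0.0032): [-4.1 -1.6  1. ] w 58.7 F 65.9 t 6.1
[-0.3 -0.2 -4.3]
red coaster ((582.970458984375, -2.0587241649627686), 40.45601272583008) ((583.1029052734375, -1.6024874448776245), (78.33057403564453, 78.82926940917969), 94.54632568359375)
```

>>> drive_tool:
  motion:
    - {"fingers":0,"linear":[0,0,0.001],"twist":0}
    - {"fingers":0,"linear":[0,0,0],"twist":0}
    - {"fingers":0,"linear":[0,0,0.0005],"twist":0}
    - {"fingers":0,"linear":[0,0,0],"twist":0}

```text
clock: 6.48
eef_pos: [587.5, -327.6, 128.2]
tool_rot: [3.141, 0.0, 1.791]
force: [-0.6, 0.2, -3.8]
width: 58.6
gripper_force: 65.9
```

>>> drive_tool:
  motion:
    - {"fingers":1,"linear":[0,0,0],"twist":0}
    - {"fingers":1,"linear":[0,0,0],"twist":0}
    - {"fingers":1,"linear":[0,0,0],"twist":0}
    - {"fingers":1,"linear":[0,0,0],"twist":0}
    - {"fingers":1,"linear":[0,0,0],"twist":0}

```text
clock: 6.9
eef_pos: [587.6, -327.6, 128.2]
tool_rot: [3.141, 0.0, 1.791]
force: [-0.0, -0.1, -0.4]
width: 85.5
gripper_force: 0.0
```

>>> drive_tool:
  motion:
    - {"fingers":1,"linear":[0,0,-0.03],"twist":0}
    - {"fingers":1,"linear":[0,0,-0.035],"twist":0}
    - {"fingers":1,"linear":[0,0,-0.035],"twist":0}
    - {"fingers":1,"linear":[0.019,0.003,0],"twist":0}
    - {"fingers":1,"linear":[0.037,0.006,0],"twist":0}

```text
clock: 7.32
eef_pos: [584.2, -277.4, 231.1]
tool_rot: [3.138, 0.009, 1.784]
force: [1.0, 0.5, -0.4]
width: 85.5
gripper_force: 0.0
```

>>> drive_tool:
  motion:
    - {"fingers":1,"linear":[0.038,0.006,0],"twist":0}
    - {"fingers":1,"linear":[0.038,0.006,0],"twist":0}
    - {"fingers":1,"linear":[0.038,0.006,0],"twist":0}
    - {"fingers":1,"linear":[0.038,0.006,0],"twist":0}
    - {"fingers":1,"linear":[0.038,0.006,0],"twist":0}

```text
clock: 7.73
eef_pos: [571.4, -77.1, 228.1]
tool_rot: [3.141, 0.0, 1.791]
force: [0.9, 0.5, -0.2]
width: 85.4
gripper_force: 0.0
```

>>> drive_tool:
  motion:
    - {"fingers":1,"linear":[0.038,0.006,0],"twist":0}
    - {"fingers":1,"linear":[0.038,0.006,0],"twist":0}
    - {"fingers":1,"linear":[0.038,0.006,0],"twist":0}
    - {"fingers":1,"linear":[0.03,0.005,0],"twist":0}
    - {"fingers":1,"linear":[0.019,0.004,0],"twist":0}

```text
clock: 8.15
eef_pos: [561.6, 91.1, 227.9]
tool_rot: [3.141, -0.002, 1.796]
force: [0.5, -0.2, -0.2]
width: 85.7
gripper_force: 0.0
```

>>> drive_tool:
  motion:
    - {"fingers":1,"linear":[0,0,0],"twist":0}
    - {"fingers":1,"linear":[0,0,0],"twist":0}
    - {"fingers":1,"linear":[0,0,0],"twist":0}

```text
clock: 8.4
eef_pos: [562.5, 84.8, 228.0]
tool_rot: [3.141, 0.001, 1.79]
force: [-0.0, -0.5, -0.3]
width: 85.4
gripper_force: 0.0
```

```bash
python3 -c "
from h import *
goto(562.5,86,121,1.79)
t=cams.get_image('top');s=cams.get_image('scene')
cv2.imwrite('pics/c.png',np.vstack([s['color'][80:300,80:400],t['color'][110:330,200:520]]))"
```

```text
pos [562.5  84.8 228. ] rpy [3.1414e+00 1.1000e-03 1.7901e+00] | tool shift (after twist 0.0001): [  1.1   0.3 107. ] w 85.4 F 0.0 t 8.4
```

View pics/c.png

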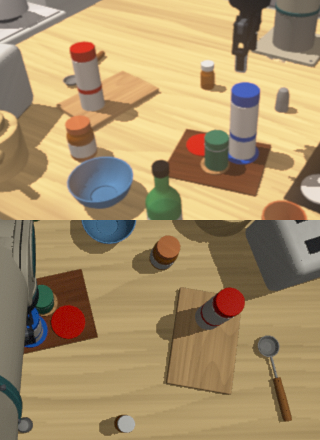

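Red stands upright on the board (lid at (228,303) in the lower crop), towards its far right but inside. The gripper is above blue (upper crop (245,60)). I descend, grip and measure the board.

>>> drive_tool:
  motion:
    - {"fingers":1,"linear":[0.001,0,0.04],"twist":0}
    - {"fingers":1,"linear":[0,0,0.035],"twist":0}
    - {"fingers":1,"linear":[0,0,0.02],"twist":0}
    - {"fingers":1,"linear":[0,0,0.012],"twist":0}
    - {"fingers":1,"linear":[0,0,0],"twist":0}

```text
clock: 8.92
eef_pos: [560.2, 85.1, 118.1]
tool_rot: [-3.136, 0.0, 1.789]
force: [0.1, -1.0, 0.2]
width: 85.2
gripper_force: 0.0
```

>>> drive_tool:
  motion:
    - {"fingers":0,"linear":[0,0,0],"twist":0}
    - {"fingers":0,"linear":[0,0,0],"twist":0}
    - {"fingers":0,"linear":[0,0,0],"twist":0}
    - {"fingers":0,"linear":[0,0,0],"twist":0}
    - {"fingers":0,"linear":[0,0,0],"twist":0}

```text
clock: 9.33
eef_pos: [562.9, 86.6, 122.2]
tool_rot: [3.139, 0.001, 1.791]
force: [-2.1, -1.0, 7.3]
width: 59.0
gripper_force: 64.6
```

>>> drive_tool:
  motion:
    - {"fingers":0,"linear":[0,0,0],"twist":0}
    - {"fingers":0,"linear":[0,0,0],"twist":0}

```text
clock: 9.5
eef_pos: [562.9, 86.5, 122.2]
tool_rot: [3.139, 0.001, 1.791]
force: [-1.3, -0.9, 5.9]
width: 58.9
gripper_force: 64.6
```

```bash
python3 -c "
from h import *
goto(562.5,86,121,1.79)
t=cams.get_image('top')
print('red on board',find(t,'red',z=180,roi=(390,170,460,240)))
c=blob(t,[10,60,120],[25,190,255],roi=(362,170,448,292))
hs=cv2.cvtColor(t['color'],cv2.COLOR_BGR2HSV);print(hs[250,400],hs[250,350],hs[300,400])
for uv in((381,178),(442,187),(431,284),(367,275)): print('corner',ray(t,uv,15)[0].round(0))
"
```

```text
pos [562.9  86.5 122.2] rpy [3.1395e+00 6.0000e-04 1.7907e+00] | tool shift (after twist 0.0007): [-0.4 -0.5  1.2] w 58.9 F 64.6 t 9.5
red on board (array([ 586.7, -326.3]), np.float64(0.83))
[ 18 118 158] [ 20 104 177] [ 20 103 178]
corner [[ 658. -270.]]
corner [[ 634. -413.]]
corner [[ 408. -369.]]
corner [[ 431. -224.]]
```

>>> drive_tool:
  motion:
    - {"fingers":0,"linear":[0,0,-0.01],"twist":0}
    - {"fingers":0,"linear":[0,0,-0.02],"twist":0}
    - {"fingers":0,"linear":[0,0,-0.02],"twist":0}
    - {"fingers":0,"linear":[-0.015,-0.007,0],"twist":0}
    - {"fingers":0,"linear":[-0.03,-0.0137,0],"twist":0}

```text
clock: 9.97
eef_pos: [553.6, 44.2, 172.4]
tool_rot: [3.136, -0.003, 1.8]
force: [-0.0, 0.4, -3.8]
width: 59.0
gripper_force: 65.5
```

>>> drive_tool:
  motion:
    - {"fingers":0,"linear":[-0.0374,-0.0172,0],"twist":0}
    - {"fingers":0,"linear":[-0.0374,-0.0172,0],"twist":0}
    - {"fingers":0,"linear":[-0.0374,-0.0172,0],"twist":0}
    - {"fingers":0,"linear":[-0.0374,-0.0172,0],"twist":0}
    - {"fingers":0,"linear":[-0.0374,-0.0172,0],"twist":0}

```text
clock: 10.38
eef_pos: [508.0, -163.9, 171.3]
tool_rot: [3.141, -0.0, 1.792]
force: [1.1, 0.4, -3.4]
width: 58.8
gripper_force: 65.5
```

>>> drive_tool:
  motion:
    - {"fingers":0,"linear":[-0.0374,-0.0172,0],"twist":0}
    - {"fingers":0,"linear":[-0.0374,-0.0172,0],"twist":0}
    - {"fingers":0,"linear":[-0.03,-0.0137,0],"twist":0}
    - {"fingers":0,"linear":[-0.019,-0.0087,0],"twist":0}
    - {"fingers":0,"linear":[-0.011,-0.0048,0],"twist":0}

```text
clock: 10.8
eef_pos: [476.5, -311.6, 171.3]
tool_rot: [-3.141, 0.002, 1.787]
force: [0.1, -0.3, -2.9]
width: 59.0
gripper_force: 65.5
```

>>> drive_tool:
  motion:
    - {"fingers":0,"linear":[0,0,0.01],"twist":0}
    - {"fingers":0,"linear":[0,0,0.015],"twist":0}
    - {"fingers":0,"linear":[0,0,0],"twist":0}
    - {"fingers":0,"linear":[0,0,0],"twist":0}

```text
clock: 11.13
eef_pos: [478.2, -304.5, 144.6]
tool_rot: [-3.14, -0.004, 1.794]
force: [-0.3, 0.3, -3.3]
width: 59.0
gripper_force: 65.5
```

```bash
python3 -c "
from h import *
goto(479,-308,127.2,1.79)"
```

```text
pos [ 478.2 -304.5  144.6] rpy [-3.14   -0.0036  1.7943] | tool shift (after twist 0.0043): [-3.6  0.  17.4] w 59.0 F 65.5 t 11.1
```

>>> drive_tool:
  motion:
    - {"fingers":0,"linear":[-0.002,0,0.009],"twist":0}
    - {"fingers":0,"linear":[0,0,0.005],"twist":0}
    - {"fingers":0,"linear":[0,0,0.002],"twist":0}
    - {"fingers":0,"linear":[0,0,0.001],"twist":0}
    - {"fingers":0,"linear":[0,0,0],"twist":0}

```text
clock: 11.55
eef_pos: [478.5, -309.4, 128.6]
tool_rot: [-3.141, -0.0, 1.791]
force: [-0.5, -0.3, -3.3]
width: 59.2
gripper_force: 65.6
```

>>> drive_tool:
  motion:
    - {"fingers":0,"linear":[0,0,0],"twist":0}
    - {"fingers":0,"linear":[0,0,0.0005],"twist":0}
    - {"fingers":0,"linear":[0,0,0],"twist":0}

```text
clock: 11.8
eef_pos: [478.6, -309.7, 128.5]
tool_rot: [3.141, 0.0, 1.791]
force: [-0.4, -0.3, -3.9]
width: 58.8
gripper_force: 65.6
```

>>> drive_tool:
  motion:
    - {"fingers":0,"linear":[0,0,0.001],"twist":0}
    - {"fingers":0,"linear":[0,0,0.0005],"twist":0}
    - {"fingers":0,"linear":[0,0,0],"twist":0}

```text
clock: 12.05
eef_pos: [478.7, -309.8, 127.3]
tool_rot: [3.141, 0.0, 1.791]
force: [-0.8, -0.3, 2.0]
width: 58.6
gripper_force: 66.2
```

>>> drive_tool:
  motion:
    - {"fingers":1,"linear":[0,0,0],"twist":0}
    - {"fingers":1,"linear":[0,0,0],"twist":0}
    - {"fingers":1,"linear":[0,0,0],"twist":0}
    - {"fingers":1,"linear":[0,0,0],"twist":0}
    - {"fingers":1,"linear":[0,0,0],"twist":0}

```text
clock: 12.47
eef_pos: [478.6, -309.6, 126.8]
tool_rot: [3.141, 0.0, 1.791]
force: [0.0, 0.0, -0.2]
width: 85.3
gripper_force: 0.0
```

>>> drive_tool:
  motion:
    - {"fingers":1,"linear":[0,0,-0.03],"twist":0}
    - {"fingers":1,"linear":[0,0,-0.035],"twist":0}
    - {"fingers":1,"linear":[0,0,-0.035],"twist":0}
    - {"fingers":1,"linear":[0,0,0],"twist":0}

```text
clock: 12.8
eef_pos: [481.8, -312.3, 233.3]
tool_rot: [3.133, 0.008, 1.791]
force: [1.0, -0.3, 0.3]
width: 85.6
gripper_force: 0.0
```

```bash
python3 -c "
from h import *
t=cams.get_image('top')
c=blob(t,*H['blue'],roi=(195,180,250,250));P,_=ray(t,c.reshape(-1,2),10);print('blue coaster',cv2.minEnclosingCircle(P.astype(np.float32)),cv2.fitEllipse(P.astype(np.float32)))
c=blob(t,*H['red'],roi=(240,180,300,240));P,_=ray(t,c.reshape(-1,2),10);print('red coaster',cv2.fitEllipse(P.astype(np.float32)))
print('green',find(t,'green',roi=(225,165,262,215)))
goto(626.5,55.3,41,1.79)"
```

```text
blue coaster ((564.4542846679688, 86.8003158569336), 39.231781005859375) ((564.65478515625, 86.8178939819336), (76.10809326171875, 76.67537689208984), 164.89837646484375)
red coaster ((583.0869140625, -1.602926254272461), (78.40786743164062, 78.68888854980469), 105.20861053466797)
green (array([625.8,  55.9]), np.float64(0.76))
pos [ 480.6 -311.2  230.5] rpy [3.1357 0.0056 1.7912] | tool shift (after twist 0.0012): [326.1 222.1 189.5] w 85.2 F 0.0 t 12.8
```

>>> drive_tool:
  motion:
    - {"fingers":1,"linear":[0.0163,0.0111,0],"twist":0}
    - {"fingers":1,"linear":[0.0293,0.02,0],"twist":0}
    - {"fingers":1,"linear":[0.0326,0.0222,0],"twist":0}
    - {"fingers":1,"linear":[0.0326,0.0222,0],"twist":0}
    - {"fingers":1,"linear":[0.0326,0.0222,0],"twist":0}

```text
clock: 13.27
eef_pos: [542.2, -146.5, 225.7]
tool_rot: [-3.14, -0.001, 1.791]
force: [1.2, 0.2, -0.6]
width: 85.3
gripper_force: 0.0
```

>>> drive_tool:
  motion:
    - {"fingers":1,"linear":[0.0326,0.0222,0],"twist":0}
    - {"fingers":1,"linear":[0.0326,0.0222,0],"twist":0}
    - {"fingers":1,"linear":[0.0326,0.0222,0],"twist":0}
    - {"fingers":1,"linear":[0.0326,0.0222,0],"twist":0}
    - {"fingers":1,"linear":[0.026,0.0178,0],"twist":0}

```text
clock: 13.68
eef_pos: [612.4, 31.7, 225.5]
tool_rot: [-3.14, -0.002, 1.794]
force: [0.3, 1.0, -0.1]
width: 85.5
gripper_force: 0.0
```

>>> drive_tool:
  motion:
    - {"fingers":1,"linear":[0.0163,0.011,0],"twist":0}
    - {"fingers":1,"linear":[0.01,0.0067,0],"twist":0}
    - {"fingers":1,"linear":[0,0,0.03],"twist":0}
    - {"fingers":1,"linear":[0,0,0.03],"twist":0}
    - {"fingers":1,"linear":[0,0,0],"twist":0}

```text
clock: 14.1
eef_pos: [619.1, 56.3, 160.8]
tool_rot: [-3.13, -0.001, 1.791]
force: [-1.3, -0.3, -0.4]
width: 85.5
gripper_force: 0.0
```

>>> drive_tool:
  motion:
    - {"fingers":1,"linear":[0,0,0],"twist":0}
    - {"fingers":1,"linear":[0,0,0],"twist":0}
    - {"fingers":1,"linear":[0,0,0],"twist":0}

```text
clock: 14.35
eef_pos: [625.1, 56.4, 168.6]
tool_rot: [3.139, 0.001, 1.79]
force: [0.5, -0.1, -0.0]
width: 85.3
gripper_force: 0.0
```

```bash
python3 -c "
from h import *
goto(627,55,38,1.79)
t=cams.get_image('top');s=cams.get_image('scene')
cv2.imwrite('pics/d.png',np.vstack([s['color'][80:300,80:400],t['color'][110:330,200:520]]))"
```

```text
pos [625.1  56.4 168.6] rpy [3.1387e+00 7.0000e-04 1.7901e+00] | tool shift (after twist 0.0001): [ -1.8   1.6 130.6] w 85.3 F 0.0 t 14.3
```

View pics/d.png

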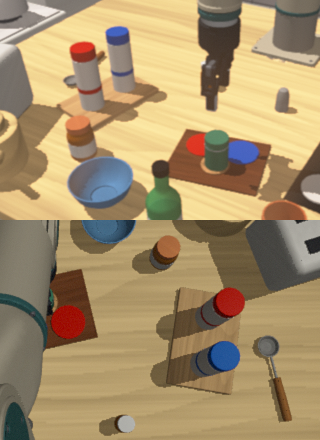

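Both canisters stand upright on the board (red (228,303), blue (223,357) in the lower crop). The fingers are above the green tin (upper crop (213,100)). I descend and grip.

>>> drive_tool:
  motion:
    - {"fingers":1,"linear":[-0.0018,0.0016,0.03],"twist":0}
    - {"fingers":1,"linear":[0,0,0.035],"twist":0}
    - {"fingers":1,"linear":[0,0,0.03],"twist":0}
    - {"fingers":1,"linear":[0,0,0.02],"twist":0}
    - {"fingers":1,"linear":[0,0,0.015],"twist":0}

```text
clock: 14.87
eef_pos: [625.3, 55.7, 35.5]
tool_rot: [-3.14, -0.0, 1.791]
force: [-0.2, -0.9, 0.2]
width: 85.5
gripper_force: 0.0
```

>>> drive_tool:
  motion:
    - {"fingers":1,"linear":[0,0,0],"twist":0}
    - {"fingers":1,"linear":[0,0,0],"twist":0}
    - {"fingers":0.8,"linear":[0,0,0],"twist":0}

```text
clock: 15.12
eef_pos: [627.1, 55.7, 38.4]
tool_rot: [3.139, 0.0, 1.791]
force: [0.1, 0.7, 0.1]
width: 75.5
gripper_force: 0.0
```

>>> drive_tool:
  motion:
    - {"fingers":0,"linear":[0,0,0],"twist":0}
    - {"fingers":0,"linear":[0,0,0],"twist":0}
    - {"fingers":0,"linear":[0,0,0],"twist":0}
    - {"fingers":0,"linear":[0,0,0],"twist":0}
    - {"fingers":0,"linear":[0,0,0],"twist":0}

```text
clock: 15.53
eef_pos: [627.1, 55.9, 38.7]
tool_rot: [3.139, 0.0, 1.791]
force: [-0.3, -0.1, 7.0]
width: 50.6
gripper_force: 61.9
```

>>> drive_tool:
  motion:
    - {"fingers":0,"linear":[0,0,0],"twist":0}
    - {"fingers":0,"linear":[0,0,0],"twist":0}

```text
clock: 15.7
eef_pos: [627.1, 55.9, 38.7]
tool_rot: [3.139, 0.0, 1.791]
force: [-1.0, 0.3, 7.7]
width: 50.7
gripper_force: 61.9
```

```bash
python3 -c "
from h import *
goto(589,280.5,60,1.79)"
```

```text
pos [627.1  55.9  38.7] rpy [3.1386e+00 2.0000e-04 1.7913e+00] | tool shift (after twist 0.0013): [227.5  11.7 -21.3] w 50.7 F 61.9 t 15.7
```

>>> drive_tool:
  motion:
    - {"fingers":0,"linear":[0,0,-0.01],"twist":0}
    - {"fingers":0,"linear":[0,0,-0.02],"twist":0}
    - {"fingers":0,"linear":[0,0,-0.02],"twist":0}
    - {"fingers":0,"linear":[0.014,0.0007,0],"twist":0}
    - {"fingers":0,"linear":[0.028,0.0014,0],"twist":0}

```text
clock: 16.12
eef_pos: [620.5, 92.8, 88.7]
tool_rot: [3.138, 0.004, 1.784]
force: [-0.1, 0.1, -3.0]
width: 50.9
gripper_force: 63.1
```

>>> drive_tool:
  motion:
    - {"fingers":0,"linear":[0.035,0.0018,0],"twist":0}
    - {"fingers":0,"linear":[0.035,0.0018,0],"twist":0}
    - {"fingers":0,"linear":[0.035,0.0018,0],"twist":0}
    - {"fingers":0,"linear":[0.035,0.0018,0],"twist":0}
    - {"fingers":0,"linear":[0.024,0.0013,0],"twist":0}

```text
clock: 16.53
eef_pos: [588.4, 265.1, 86.2]
tool_rot: [-3.14, -0.003, 1.796]
force: [-0.6, -0.2, -3.0]
width: 50.8
gripper_force: 63.1
```

>>> drive_tool:
  motion:
    - {"fingers":0,"linear":[0.014,0.0007,0],"twist":0}
    - {"fingers":0,"linear":[0.007,0.0004,0],"twist":0}
    - {"fingers":0,"linear":[0,0,0.01],"twist":0}
    - {"fingers":0,"linear":[0,0,0],"twist":0}
    - {"fingers":0,"linear":[0,0,0],"twist":0}

```text
clock: 16.95
eef_pos: [587.6, 276.4, 75.8]
tool_rot: [-3.139, 0.003, 1.788]
force: [0.4, -0.4, -2.5]
width: 50.8
gripper_force: 63.0
```

>>> drive_tool:
  motion:
    - {"fingers":0,"linear":[0,0,0],"twist":0}
    - {"fingers":0,"linear":[0,0,0],"twist":0}

```text
clock: 17.12
eef_pos: [588.3, 277.8, 76.9]
tool_rot: [3.141, 0.001, 1.789]
force: [0.6, -0.2, -2.4]
width: 51.0
gripper_force: 63.0
```

```bash
python3 -c "
from h import *
goto(588,280,39,1.79)
t=cams.get_image('top');s=cams.get_image('scene')
for n,lo,hi in(('cork a',[8,60,100],[22,200,255]),):
  k=t['color'][165:215,220:265]; cv2.imwrite('pics/e.png',np.vstack([cv2.resize(np.hstack([t['color'][150:240,190:300]]),None,fx=3,fy=3),cv2.resize(s['color'][200:290,330:440],None,fx=3,fy=3)]))
"
```

```text
pos [588.3 277.8  76.9] rpy [3.1415e+00 9.0000e-04 1.7885e+00] | tool shift (after twist -0.0015): [ 2.2  0.2 37.9] w 51.0 F 63.0 t 17.1
```

View pics/e.png

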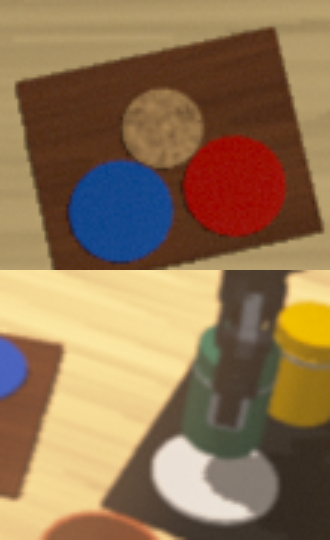

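The three bare coasters are visible (cork at full-image (244,192)), and the green tin hangs over the trivet. I lower it, and measure cork.

>>> drive_tool:
  motion:
    - {"fingers":0,"linear":[0.002,0,0.015],"twist":0}
    - {"fingers":0,"linear":[0,0,0.014],"twist":0}
    - {"fingers":0,"linear":[0,0,0.006],"twist":0}
    - {"fingers":0,"linear":[0,0,0.002],"twist":0}
    - {"fingers":0,"linear":[0,0,0],"twist":0}

```text
clock: 17.63
eef_pos: [586.5, 281.3, 39.2]
tool_rot: [-3.14, 0.0, 1.791]
force: [0.6, -0.1, -3.1]
width: 50.8
gripper_force: 63.2
```

>>> drive_tool:
  motion:
    - {"fingers":0,"linear":[0,0,0],"twist":0}
    - {"fingers":0,"linear":[0,0,0.001],"twist":0}
    - {"fingers":0,"linear":[0,0,0],"twist":0}

```text
clock: 17.88
eef_pos: [587.3, 281.8, 38.8]
tool_rot: [3.141, 0.0, 1.791]
force: [-0.1, -0.6, -2.3]
width: 50.8
gripper_force: 63.1
```

```bash
python3 -c "
from h import *
t=cams.get_image('top')
c=blob(t,[8,40,110],[28,200,255],roi=(226,175,262,211));P,_=ray(t,c.reshape(-1,2),10);print('cork',cv2.fitEllipse(P.astype(np.float32)),cv2.minEnclosingCircle(P.astype(np.float32)))
print('yellow',find(t,'yellow',roi=(100,230,155,285)))
goto(588,280,38.5,1.79)
"
```

```text
cork ((630.0342407226562, 53.58684539794922), (61.02360916137695, 61.98835372924805), 115.72846221923828) ((630.307373046875, 52.847660064697266), 32.3393440246582)
yellow (array([482. , 308.3]), np.float64(0.51))
pos [587.2 281.8  38.8] rpy [3.1414 0.     1.7913] | tool shift (after twist 0.0013): [-1.9  0.4  0.3] w 51.0 F 63.1 t 17.9
```

>>> drive_tool:
  motion:
    - {"fingers":0,"linear":[-0.001,0,0.001],"twist":0}
    - {"fingers":0,"linear":[0,0,0.0005],"twist":0}
    - {"fingers":0,"linear":[0,0,0],"twist":0}

```text
clock: 18.18
eef_pos: [587.3, 281.8, 38.6]
tool_rot: [3.141, -0.002, 1.792]
force: [-2.4, 0.9, 6.3]
width: 51.1
gripper_force: 64.0
```

>>> drive_tool:
  motion:
    - {"fingers":1,"linear":[0,0,0],"twist":0}
    - {"fingers":1,"linear":[0,0,0],"twist":0}
    - {"fingers":1,"linear":[0,0,0],"twist":0}
    - {"fingers":1,"linear":[0,0,0],"twist":0}
    - {"fingers":1,"linear":[0,0,0],"twist":0}

```text
clock: 18.6
eef_pos: [587.5, 280.7, 37.2]
tool_rot: [3.142, 0.0, 1.791]
force: [0.4, -0.3, -0.8]
width: 85.2
gripper_force: 0.0
```

>>> drive_tool:
  motion:
    - {"fingers":1,"linear":[0,0,-0.02],"twist":0}
    - {"fingers":1,"linear":[0,0,-0.03],"twist":0}
    - {"fingers":1,"linear":[0,0,-0.03],"twist":0}
    - {"fingers":1,"linear":[0.005,-0.01,0],"twist":0}
    - {"fingers":1,"linear":[0.012,-0.023,0],"twist":0}

```text
clock: 19.02
eef_pos: [556.4, 288.7, 119.9]
tool_rot: [3.133, 0.001, 1.787]
force: [-0.4, 0.2, -0.3]
width: 85.5
gripper_force: 0.0
```

>>> drive_tool:
  motion:
    - {"fingers":1,"linear":[0.016,-0.032,0],"twist":0}
    - {"fingers":1,"linear":[0.012,-0.023,0],"twist":0}
    - {"fingers":1,"linear":[0.0047,-0.009,0],"twist":0}
    - {"fingers":1,"linear":[0,0,0],"twist":0}
    - {"fingers":1,"linear":[0,0,0],"twist":0}

```text
clock: 19.43
eef_pos: [482.9, 308.3, 117.6]
tool_rot: [3.14, 0.0, 1.792]
force: [1.6, -0.9, -0.6]
width: 85.8
gripper_force: 0.0
```

>>> drive_tool:
  motion:
    - {"fingers":1,"linear":[0,0,0],"twist":0}
    - {"fingers":1,"linear":[0,0,0],"twist":0}

```text
clock: 19.6
eef_pos: [483.9, 307.2, 117.4]
tool_rot: [3.14, 0.001, 1.789]
force: [-1.3, -0.2, 0.6]
width: 85.4
gripper_force: 0.0
```

```bash
python3 -c "
from h import *
goto(482,308.3,32.5,1.79)
s=cams.get_image('scene');t=cams.get_image('top')
cv2.imwrite('pics/f.png',np.hstack([cv2.resize(s['color'][130:300,330:480],None,fx=2,fy=2),cv2.resize(t['color'][160:330,100:250],None,fx=2,fy=2)]))
"
```

```text
pos [483.9 307.2 117.4] rpy [3.1398e+00 6.0000e-04 1.7892e+00] | tool shift (after twist -0.0008): [ 1.5 -1.6 84.9] w 85.4 F 0.0 t 19.6
```

View pics/f.png

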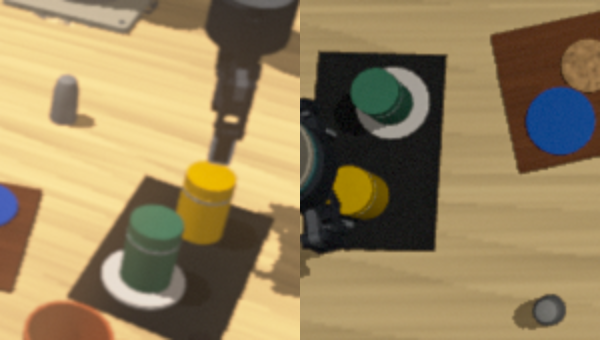

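Green stands upright on the trivet; the yellow tin is below the gripper. I descend and grip while checking green's offset.

>>> drive_tool:
  motion:
    - {"fingers":1,"linear":[0.0015,-0.0015,0.02],"twist":0}
    - {"fingers":1,"linear":[0,0,0.03],"twist":0}
    - {"fingers":1,"linear":[0,0,0.02],"twist":0}
    - {"fingers":1,"linear":[0,0,0.013],"twist":0}
    - {"fingers":1,"linear":[0,0,0],"twist":0}

```text
clock: 20.12
eef_pos: [478.9, 307.7, 31.5]
tool_rot: [-3.137, 0.002, 1.79]
force: [0.4, -0.3, -0.4]
width: 85.3
gripper_force: 0.0
```

>>> drive_tool:
  motion:
    - {"fingers":1,"linear":[0,0,0],"twist":0}
    - {"fingers":0.8,"linear":[0,0,0],"twist":0}
    - {"fingers":0.6,"linear":[0,0,0],"twist":0}
    - {"fingers":0,"linear":[0,0,0],"twist":0}
    - {"fingers":0,"linear":[0,0,0],"twist":0}

```text
clock: 20.53
eef_pos: [480.9, 309.7, 35.7]
tool_rot: [3.139, -0.001, 1.791]
force: [0.4, -0.5, 5.9]
width: 51.0
gripper_force: 61.9
```

>>> drive_tool:
  motion:
    - {"fingers":0,"linear":[0,0,0],"twist":0}
    - {"fingers":0,"linear":[0,0,0],"twist":0}
    - {"fingers":0,"linear":[0,0,0],"twist":0}
    - {"fingers":0,"linear":[0,0,0],"twist":0}

```text
clock: 20.87
eef_pos: [481.0, 309.7, 35.7]
tool_rot: [3.139, -0.001, 1.791]
force: [0.3, -0.0, 6.7]
width: 50.8
gripper_force: 62.0
```

```bash
python3 -c "
from h import *
t=cams.get_image('top')
print('green',find(t,'green',roi=(120,185,170,235)))
goto(628.3,53.6,82,1.79)
"
```

```text
green (array([587.8, 282.1]), np.float64(0.72))
pos [480.9 309.7  35.7] rpy [ 3.1394e+00 -9.0000e-04  1.7913e+00] | tool shift (after twist 0.0013): [-282.    88.2  -46.3] w 50.7 F 62.0 t 20.9
```

>>> drive_tool:
  motion:
    - {"fingers":0,"linear":[0,0,-0.01],"twist":0}
    - {"fingers":0,"linear":[0,0,-0.025],"twist":0}
    - {"fingers":0,"linear":[0,0,-0.035],"twist":0}
    - {"fingers":0,"linear":[0,0,-0.025],"twist":0}
    - {"fingers":0,"linear":[-0.0144,0.0045,0],"twist":0}

```text
clock: 21.33
eef_pos: [488.7, 301.1, 134.7]
tool_rot: [3.134, -0.006, 1.796]
force: [0.2, 0.4, -1.7]
width: 51.0
gripper_force: 62.9
```

>>> drive_tool:
  motion:
    - {"fingers":0,"linear":[-0.0288,0.009,0],"twist":0}
    - {"fingers":0,"linear":[-0.036,0.0113,0],"twist":0}
    - {"fingers":0,"linear":[-0.036,0.0113,0],"twist":0}
    - {"fingers":0,"linear":[-0.036,0.0113,0],"twist":0}
    - {"fingers":0,"linear":[-0.036,0.0113,0],"twist":0}

```text
clock: 21.75
eef_pos: [578.6, 137.9, 130.0]
tool_rot: [3.141, -0.0, 1.792]
force: [0.6, -0.1, -1.6]
width: 50.9
gripper_force: 62.9
```

>>> drive_tool:
  motion:
    - {"fingers":0,"linear":[-0.036,0.0113,0],"twist":0}
    - {"fingers":0,"linear":[-0.0288,0.009,0],"twist":0}
    - {"fingers":0,"linear":[-0.018,0.0057,0],"twist":0}
    - {"fingers":0,"linear":[-0.011,0.0034,0],"twist":0}
    - {"fingers":0,"linear":[0,0,0.02],"twist":0}

```text
clock: 22.17
eef_pos: [631.7, 50.5, 113.1]
tool_rot: [3.133, 0.003, 1.787]
force: [1.1, -0.0, -1.4]
width: 51.4
gripper_force: 62.9
```

>>> drive_tool:
  motion:
    - {"fingers":0,"linear":[0,0,0.02],"twist":0}
    - {"fingers":0,"linear":[0,0,0.01],"twist":0}
    - {"fingers":0,"linear":[0,0,0],"twist":0}
    - {"fingers":0,"linear":[0,0,0],"twist":0}
    - {"fingers":0,"linear":[0,0,0],"twist":0}

```text
clock: 22.58
eef_pos: [628.0, 55.0, 80.3]
tool_rot: [3.14, 0.0, 1.792]
force: [-0.3, -0.5, -1.1]
width: 50.7
gripper_force: 62.9
```

```bash
python3 -c "
from h import *
goto(628.3,54.6,42,1.79)
"
```

```text
pos [628.   55.   80.3] rpy [3.1403 0.     1.7922] | tool shift (after twist 0.0022): [-0.4  0.2 38.3] w 50.7 F 62.9 t 22.6
```

>>> drive_tool:
  motion:
    - {"fingers":0,"linear":[0,0,0.015],"twist":0}
    - {"fingers":0,"linear":[0,0,0.013],"twist":0}
    - {"fingers":0,"linear":[0,0,0.006],"twist":0}
    - {"fingers":0,"linear":[0,0,0.002],"twist":0}
    - {"fingers":0,"linear":[0,0,0],"twist":0}

```text
clock: 23.0
eef_pos: [627.0, 54.3, 42.8]
tool_rot: [-3.14, -0.0, 1.791]
force: [-0.9, -0.3, -1.7]
width: 50.8
gripper_force: 62.9
```

>>> drive_tool:
  motion:
    - {"fingers":0,"linear":[0,0,0.001],"twist":0}
    - {"fingers":0,"linear":[0,0,0],"twist":0}
    - {"fingers":0,"linear":[0,0,0],"twist":0}

```text
clock: 23.25
eef_pos: [627.8, 54.3, 42.8]
tool_rot: [3.141, 0.0, 1.791]
force: [0.1, -0.5, -0.4]
width: 50.7
gripper_force: 62.9
```

>>> drive_tool:
  motion:
    - {"fingers":0,"linear":[0,0,0.001],"twist":0}
    - {"fingers":0,"linear":[0,0,0],"twist":0}

```text
clock: 23.42
eef_pos: [627.9, 54.3, 41.7]
tool_rot: [3.141, 0.0, 1.791]
force: [-0.3, -0.4, -0.1]
width: 50.7
gripper_force: 63.1
```

>>> drive_tool:
  motion:
    - {"fingers":1,"linear":[0,0,0],"twist":0}
    - {"fingers":1,"linear":[0,0,0],"twist":0}
    - {"fingers":1,"linear":[0,0,0],"twist":0}
    - {"fingers":1,"linear":[0,0,0],"twist":0}
    - {"fingers":1,"linear":[0,0,0],"twist":0}

```text
clock: 23.83
eef_pos: [627.5, 54.3, 41.3]
tool_rot: [3.142, -0.0, 1.791]
force: [0.7, 1.0, -1.4]
width: 85.1
gripper_force: 0.0
```

>>> drive_tool:
  motion:
    - {"fingers":1,"linear":[0,0,-0.025],"twist":0}
    - {"fingers":1,"linear":[0,0,-0.04],"twist":0}
    - {"fingers":1,"linear":[0,0,-0.04],"twist":0}
    - {"fingers":1,"linear":[0,0,-0.04],"twist":0}
    - {"fingers":1,"linear":[0,0,-0.04],"twist":0}

```text
clock: 24.25
eef_pos: [627.0, 54.2, 228.2]
tool_rot: [-3.141, 0.0, 1.791]
force: [0.3, -0.2, 0.1]
width: 85.2
gripper_force: 0.0
```

>>> drive_tool:
  motion:
    - {"fingers":1,"linear":[-0.0163,-0.0111,0],"twist":0}
    - {"fingers":1,"linear":[-0.0293,-0.02,0],"twist":0}
    - {"fingers":1,"linear":[-0.0326,-0.0225,0],"twist":0}
    - {"fingers":1,"linear":[-0.0326,-0.0225,0],"twist":0}
    - {"fingers":1,"linear":[-0.0326,-0.0225,0],"twist":0}

```text
clock: 24.67
eef_pos: [561.7, -108.4, 226.5]
tool_rot: [3.141, 0.0, 1.792]
force: [0.1, -0.6, 0.9]
width: 85.4
gripper_force: 0.0
```

```bash
python3 -c "
from h import *
goto(478.7,-309.8,230,1.79)
t=cams.get_image('top');s=cams.get_image('scene')
try: print('yellow',find(t,'yellow',z=85,roi=(220,160,270,215)))
except Exception as e: print(e)
cv2.imwrite('pics/g.png',np.hstack([cv2.resize(s['color'][170:280,220:370],None,fx=2,fy=2),cv2.resize(t['color'][130:240,180:330],None,fx=2,fy=2)]))
"
```

```text
pos [ 561.7 -108.4  226.5] rpy [3.1413e+00 1.0000e-04 1.7921e+00] | tool shift (after twist 0.0021): [-178.5 -124.8   -3.5] w 85.4 F 0.0 t 24.7
yellow (array([628.8,  53.6]), np.float64(0.55))
```

View pics/g.png

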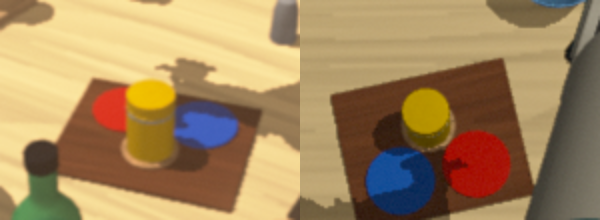

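The yellow tin stands upright, centred on the cork coaster (right crop (425,115)). Next I fetch blue.

>>> drive_tool:
  motion:
    - {"fingers":1,"linear":[-0.0326,-0.0225,0],"twist":0}
    - {"fingers":1,"linear":[-0.0326,-0.0225,0],"twist":0}
    - {"fingers":1,"linear":[-0.0326,-0.0225,0],"twist":0}
    - {"fingers":1,"linear":[-0.0326,-0.0225,0],"twist":0}
    - {"fingers":1,"linear":[-0.024,-0.0175,0],"twist":0}

```text
clock: 25.18
eef_pos: [489.7, -284.8, 226.5]
tool_rot: [-3.141, 0.002, 1.788]
force: [0.2, -0.3, -0.1]
width: 85.5
gripper_force: 0.0
```

>>> drive_tool:
  motion:
    - {"fingers":1,"linear":[-0.0155,-0.0118,0],"twist":0}
    - {"fingers":1,"linear":[-0.009,-0.007,0],"twist":0}
    - {"fingers":1,"linear":[0,0,0],"twist":0}
    - {"fingers":1,"linear":[0,0,0],"twist":0}
    - {"fingers":1,"linear":[0,0,0],"twist":0}

```text
clock: 25.6
eef_pos: [479.7, -307.2, 226.1]
tool_rot: [3.141, -0.001, 1.794]
force: [-0.3, -0.5, 0.1]
width: 85.4
gripper_force: 0.0
```

```bash
python3 -c "
from h import *
goto(478.7,-309.8,126.5,1.79)"
```

```text
pos [ 479.7 -307.2  226.1] rpy [ 3.1409e+00 -1.5000e-03  1.7939e+00] | tool shift (after twist 0.0039): [-2.3 -1.5 99.6] w 85.4 F 0.0 t 25.6
```

>>> drive_tool:
  motion:
    - {"fingers":1,"linear":[-0.0015,-0.0015,0.025],"twist":0}
    - {"fingers":1,"linear":[0,0,0.035],"twist":0}
    - {"fingers":1,"linear":[0,0,0.025],"twist":0}
    - {"fingers":1,"linear":[0,0,0.013],"twist":0}
    - {"fingers":1,"linear":[0,0,0],"twist":0}

```text
clock: 26.02
eef_pos: [476.7, -307.5, 125.1]
tool_rot: [-3.138, -0.006, 1.795]
force: [0.9, 0.2, 0.6]
width: 85.3
gripper_force: 0.0
```

>>> drive_tool:
  motion:
    - {"fingers":1,"linear":[0,0,0],"twist":0}
    - {"fingers":1,"linear":[0,0,0],"twist":0}
    - {"fingers":1,"linear":[0,0,0],"twist":0}

```text
clock: 26.27
eef_pos: [478.6, -311.2, 129.7]
tool_rot: [3.14, 0.002, 1.792]
force: [0.5, 0.8, 0.5]
width: 85.8
gripper_force: 0.0
```

>>> drive_tool:
  motion:
    - {"fingers":1,"linear":[0.001,0,0.0025],"twist":0}
    - {"fingers":1,"linear":[0,0,0],"twist":0}
    - {"fingers":1,"linear":[0,0,0],"twist":0}
    - {"fingers":1,"linear":[0,0,0],"twist":0}

```text
clock: 26.6
eef_pos: [477.2, -310.2, 126.1]
tool_rot: [3.141, 0.0, 1.791]
force: [0.1, -0.2, -0.3]
width: 85.2
gripper_force: 0.0
```

>>> drive_tool:
  motion:
    - {"fingers":0,"linear":[0,0,0],"twist":0}
    - {"fingers":0,"linear":[0,0,0],"twist":0}
    - {"fingers":0,"linear":[0,0,0],"twist":0}
    - {"fingers":0,"linear":[0,0,0],"twist":0}
    - {"fingers":0,"linear":[0,0,0],"twist":0}

```text
clock: 27.02
eef_pos: [477.4, -310.4, 126.2]
tool_rot: [3.141, 0.0, 1.791]
force: [0.6, 0.9, 4.9]
width: 59.1
gripper_force: 63.3
```

>>> drive_tool:
  motion:
    - {"fingers":0,"linear":[0,0,0],"twist":0}
    - {"fingers":0,"linear":[0,0,0],"twist":0}

```text
clock: 27.18
eef_pos: [477.4, -310.4, 126.2]
tool_rot: [3.141, 0.0, 1.791]
force: [0.6, 0.7, 4.3]
width: 58.8
gripper_force: 63.3
```

```bash
python3 -c "
from h import *
goto(563,86.5,172,1.79)"
```

```text
pos [ 477.4 -310.4  126.2] rpy [3.1410e+00 4.0000e-04 1.7913e+00] | tool shift (after twist 0.0013): [368.8 169.8 -45.8] w 58.8 F 63.3 t 27.2
```

>>> drive_tool:
  motion:
    - {"fingers":0,"linear":[0,0,-0.01],"twist":0}
    - {"fingers":0,"linear":[0,0,-0.02],"twist":0}
    - {"fingers":0,"linear":[0,0,-0.02],"twist":0}
    - {"fingers":0,"linear":[0.015,0.007,0],"twist":0}
    - {"fingers":0,"linear":[0.03,0.0137,0],"twist":0}

```text
clock: 27.6
eef_pos: [486.5, -267.0, 177.3]
tool_rot: [3.141, 0.006, 1.784]
force: [1.7, -0.3, -3.9]
width: 58.9
gripper_force: 64.4
```

>>> drive_tool:
  motion:
    - {"fingers":0,"linear":[0.0374,0.0172,0],"twist":0}
    - {"fingers":0,"linear":[0.0374,0.0172,0],"twist":0}
    - {"fingers":0,"linear":[0.0374,0.0172,0],"twist":0}
    - {"fingers":0,"linear":[0.0374,0.0172,0],"twist":0}
    - {"fingers":0,"linear":[0.0374,0.0172,0],"twist":0}

```text
clock: 28.02
eef_pos: [529.8, -58.5, 175.6]
tool_rot: [-3.14, -0.0, 1.791]
force: [0.9, -0.3, -2.7]
width: 58.9
gripper_force: 64.4
```

>>> drive_tool:
  motion:
    - {"fingers":0,"linear":[0.0374,0.0172,0],"twist":0}
    - {"fingers":0,"linear":[0.0374,0.0172,0],"twist":0}
    - {"fingers":0,"linear":[0.03,0.0137,0],"twist":0}
    - {"fingers":0,"linear":[0.019,0.0087,0],"twist":0}
    - {"fingers":0,"linear":[0.012,0.006,0],"twist":0}

```text
clock: 28.43
eef_pos: [561.5, 90.0, 175.3]
tool_rot: [-3.14, -0.002, 1.796]
force: [-0.7, 0.3, -3.2]
width: 59.0
gripper_force: 64.4
```

>>> drive_tool:
  motion:
    - {"fingers":0,"linear":[0,0,0.02],"twist":0}
    - {"fingers":0,"linear":[0,0,0.01],"twist":0}
    - {"fingers":0,"linear":[0,0,0],"twist":0}
    - {"fingers":0,"linear":[0,0,0],"twist":0}
    - {"fingers":0,"linear":[0,0,0],"twist":0}

```text
clock: 28.85
eef_pos: [562.2, 84.2, 146.2]
tool_rot: [-3.142, 0.001, 1.789]
force: [-0.6, -1.3, -2.0]
width: 59.0
gripper_force: 64.4
```

>>> drive_tool:
  motion:
    - {"fingers":0,"linear":[0,0,0],"twist":0}
    - {"fingers":0,"linear":[0,0,0],"twist":0}
    - {"fingers":0,"linear":[0,0,0],"twist":0}

```text
clock: 29.1
eef_pos: [562.4, 85.5, 146.4]
tool_rot: [3.141, -0.0, 1.791]
force: [-0.4, -0.3, -3.1]
width: 59.0
gripper_force: 64.4
```

```bash
python3 -c "
from h import *
goto(563,86,121.5,1.79)"
```

```text
pos [562.4  85.5 146.4] rpy [ 3.1406 -0.      1.7908] | tool shift (after twist 0.0008): [ 0.4  0.7 24.9] w 59.0 F 64.4 t 29.1
```

>>> drive_tool:
  motion:
    - {"fingers":0,"linear":[0,0.0005,0.012],"twist":0}
    - {"fingers":0,"linear":[0,0,0.008],"twist":0}
    - {"fingers":0,"linear":[0,0,0.003],"twist":0}
    - {"fingers":0,"linear":[0,0,0],"twist":0}
    - {"fingers":0,"linear":[0,0,0.001],"twist":0}

```text
clock: 29.52
eef_pos: [562.5, 85.8, 121.4]
tool_rot: [-3.141, 0.0, 1.791]
force: [0.1, 0.4, -3.5]
width: 59.0
gripper_force: 64.3
```

>>> drive_tool:
  motion:
    - {"fingers":0,"linear":[0,0,0],"twist":0}
    - {"fingers":0,"linear":[0,0,0],"twist":0}
    - {"fingers":0,"linear":[0,0,0],"twist":0}

```text
clock: 29.77
eef_pos: [562.6, 85.9, 121.8]
tool_rot: [3.141, 0.0, 1.791]
force: [-0.4, -0.5, -3.3]
width: 58.9
gripper_force: 64.4
```

>>> drive_tool:
  motion:
    - {"fingers":0,"linear":[0,0,0.001],"twist":0}
    - {"fingers":0,"linear":[0,0,0.0005],"twist":0}
    - {"fingers":0,"linear":[0,0,0],"twist":0}

```text
clock: 30.02
eef_pos: [562.9, 85.9, 121.1]
tool_rot: [3.141, -0.0, 1.791]
force: [-2.3, -0.3, 4.2]
width: 58.7
gripper_force: 65.2
```

>>> drive_tool:
  motion:
    - {"fingers":1,"linear":[0,0,0],"twist":0}
    - {"fingers":1,"linear":[0,0,0],"twist":0}
    - {"fingers":1,"linear":[0,0,0],"twist":0}
    - {"fingers":1,"linear":[0,0,0],"twist":0}
    - {"fingers":1,"linear":[0,0,0],"twist":0}

```text
clock: 30.43
eef_pos: [562.6, 85.9, 120.2]
tool_rot: [3.142, 0.0, 1.791]
force: [0.2, 1.0, -0.2]
width: 85.4
gripper_force: 0.0
```

>>> drive_tool:
  motion:
    - {"fingers":1,"linear":[0,0,-0.03],"twist":0}
    - {"fingers":1,"linear":[0,0,-0.04],"twist":0}
    - {"fingers":1,"linear":[0,0,-0.038],"twist":0}
    - {"fingers":1,"linear":[-0.019,-0.003,0],"twist":0}
    - {"fingers":1,"linear":[-0.037,-0.006,0],"twist":0}

```text
clock: 30.85
eef_pos: [567.9, 34.7, 230.7]
tool_rot: [3.135, -0.003, 1.8]
force: [0.6, -0.1, -1.1]
width: 85.7
gripper_force: 0.0
```

>>> drive_tool:
  motion:
    - {"fingers":1,"linear":[-0.038,-0.006,0],"twist":0}
    - {"fingers":1,"linear":[-0.038,-0.006,0],"twist":0}
    - {"fingers":1,"linear":[-0.038,-0.006,0],"twist":0}
    - {"fingers":1,"linear":[-0.038,-0.006,0],"twist":0}
    - {"fingers":1,"linear":[-0.038,-0.006,0],"twist":0}

```text
clock: 31.27
eef_pos: [578.1, -164.5, 228.3]
tool_rot: [3.142, -0.0, 1.791]
force: [0.7, 0.5, 0.9]
width: 85.5
gripper_force: 0.0
```

>>> drive_tool:
  motion:
    - {"fingers":1,"linear":[-0.038,-0.006,0],"twist":0}
    - {"fingers":1,"linear":[-0.038,-0.006,0],"twist":0}
    - {"fingers":1,"linear":[-0.03,-0.006,0],"twist":0}
    - {"fingers":1,"linear":[-0.018,-0.005,0],"twist":0}
    - {"fingers":1,"linear":[-0.01,-0.004,0],"twist":0}

```text
clock: 31.68
eef_pos: [580.1, -303.5, 228.0]
tool_rot: [-3.141, 0.002, 1.787]
force: [-0.1, 0.5, -0.3]
width: 85.4
gripper_force: 0.0
```

>>> drive_tool:
  motion:
    - {"fingers":1,"linear":[0,0,0],"twist":0}
    - {"fingers":1,"linear":[0,0,0],"twist":0}
    - {"fingers":1,"linear":[0,0,0],"twist":0}
    - {"fingers":1,"linear":[0,0,0],"twist":0}
    - {"fingers":1,"linear":[0,0,0],"twist":0}

```text
clock: 32.1
eef_pos: [582.0, -297.3, 228.4]
tool_rot: [3.141, -0.001, 1.794]
force: [0.7, -0.8, 0.0]
width: 85.1
gripper_force: 0.0
```

```bash
python3 -c "
from h import *
goto(587.5,-327.6,128,1.79)
t=cams.get_image('top');s=cams.get_image('scene')
print('blue',find(t,'blue',roi=(195,180,250,225)), 'yellow',find(t,'yellow',z=85,roi=(220,160,270,215)))
cv2.imwrite('pics/i.png',np.vstack([s['color'][80:300,80:400],t['color'][110:330,170:490]]))"
```

```text
pos [ 582.  -297.3  228.4] rpy [ 3.1412e+00 -9.0000e-04  1.7939e+00] | tool shift (after twist 0.0039): [-30.8  -1.2 100.4] w 85.1 F 0.0 t 32.1
blue (array([563. ,  86.1]), np.float64(0.8)) yellow (array([628.8,  53.5]), np.float64(0.57))
```

View pics/i.png

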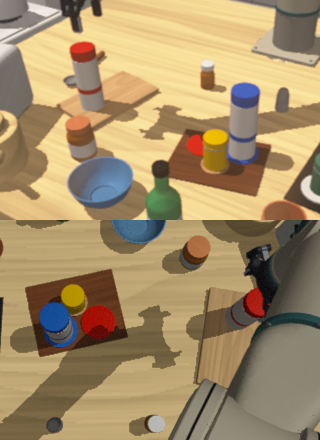

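Blue stands upright on its coaster (lower crop (56,323)), yellow is untouched, and red remains on the board. I move the last 30 mm to red and descend.

>>> drive_tool:
  motion:
    - {"fingers":1,"linear":[-0.013,-0.0005,0],"twist":0}
    - {"fingers":1,"linear":[-0.012,-0.0005,0],"twist":0}
    - {"fingers":1,"linear":[-0.005,0,0],"twist":0}
    - {"fingers":1,"linear":[0,0,0],"twist":0}
    - {"fingers":1,"linear":[0,0,0],"twist":0}

```text
clock: 32.62
eef_pos: [586.5, -329.8, 228.0]
tool_rot: [-3.141, -0.0, 1.79]
force: [0.3, -0.4, -0.1]
width: 85.3
gripper_force: 0.0
```

>>> drive_tool:
  motion:
    - {"fingers":1,"linear":[0,0,0.01],"twist":0}
    - {"fingers":1,"linear":[0,0,0],"twist":0}
    - {"fingers":1,"linear":[0,0,0],"twist":0}
    - {"fingers":1,"linear":[0,0,0],"twist":0}

```text
clock: 32.95
eef_pos: [586.8, -328.3, 218.0]
tool_rot: [-3.141, -0.001, 1.792]
force: [0.8, -0.6, -0.1]
width: 85.1
gripper_force: 0.0
```

```bash
python3 -c "
from h import *
goto(587.5,-327.6,128,1.79)"
```

```text
pos [ 586.8 -328.3  218. ] rpy [-3.1412e+00 -7.0000e-04  1.7918e+00] | tool shift (after twist 0.0018): [ 0.5  0.8 90. ] w 85.1 F 0.0 t 33.0
```

>>> drive_tool:
  motion:
    - {"fingers":1,"linear":[0.0005,0.0008,0.025],"twist":0}
    - {"fingers":1,"linear":[0,0,0.03],"twist":0}
    - {"fingers":1,"linear":[0,0,0.023],"twist":0}
    - {"fingers":1,"linear":[0,0,0.012],"twist":0}
    - {"fingers":1,"linear":[0,0,0],"twist":0}

```text
clock: 33.37
eef_pos: [586.0, -326.8, 125.4]
tool_rot: [-3.138, -0.004, 1.792]
force: [-0.0, 0.8, -0.0]
width: 85.3
gripper_force: 0.0
```

>>> drive_tool:
  motion:
    - {"fingers":1,"linear":[0,0,0],"twist":0}
    - {"fingers":1,"linear":[0,0,0],"twist":0}
    - {"fingers":1,"linear":[0,0,0],"twist":0}
    - {"fingers":1,"linear":[0,0,0],"twist":0}
    - {"fingers":1,"linear":[0,0,0],"twist":0}

```text
clock: 33.78
eef_pos: [588.1, -328.5, 129.5]
tool_rot: [3.14, 0.001, 1.791]
force: [-0.4, -1.1, -0.2]
width: 85.4
gripper_force: 0.0
```

>>> drive_tool:
  motion:
    - {"fingers":0,"linear":[0,0,0],"twist":0}
    - {"fingers":0,"linear":[0,0,0],"twist":0}
    - {"fingers":0,"linear":[0,0,0],"twist":0}
    - {"fingers":0,"linear":[0,0,0],"twist":0}
    - {"fingers":0,"linear":[0,0,0],"twist":0}

```text
clock: 34.2
eef_pos: [587.5, -328.5, 128.8]
tool_rot: [3.141, 0.0, 1.791]
force: [-1.4, -0.1, 4.9]
width: 59.1
gripper_force: 64.8
```

>>> drive_tool:
  motion:
    - {"fingers":0,"linear":[0,0,0],"twist":0}
    - {"fingers":0,"linear":[0,0,0],"twist":0}

```text
clock: 34.37
eef_pos: [587.5, -328.5, 128.8]
tool_rot: [3.141, 0.0, 1.791]
force: [-1.7, -0.2, 5.2]
width: 59.0
gripper_force: 64.8
```

```bash
python3 -c "
from h import *
goto(582.1,-2.3,172,1.79)"
```

```text
pos [ 587.5 -328.5  128.8] rpy [3.1414e+00 4.0000e-04 1.7911e+00] | tool shift (after twist 0.0011): [319.6  65.7 -43.2] w 59.0 F 64.8 t 34.4
```

>>> drive_tool:
  motion:
    - {"fingers":0,"linear":[0,0,-0.01],"twist":0}
    - {"fingers":0,"linear":[0,0,-0.02],"twist":0}
    - {"fingers":0,"linear":[0,0,-0.02],"twist":0}
    - {"fingers":0,"linear":[0.015,0.003,0],"twist":0}
    - {"fingers":0,"linear":[0.03,0.006,0],"twist":0}

```text
clock: 34.78
eef_pos: [585.9, -287.5, 179.4]
tool_rot: [3.141, 0.006, 1.785]
force: [-0.1, 0.5, -4.6]
width: 58.7
gripper_force: 65.7
```

>>> drive_tool:
  motion:
    - {"fingers":0,"linear":[0.036,0.0074,0],"twist":0}
    - {"fingers":0,"linear":[0.036,0.0074,0],"twist":0}
    - {"fingers":0,"linear":[0.036,0.0074,0],"twist":0}
    - {"fingers":0,"linear":[0.036,0.0074,0],"twist":0}
    - {"fingers":0,"linear":[0.036,0.0074,0],"twist":0}

```text
clock: 35.2
eef_pos: [582.1, -95.7, 177.4]
tool_rot: [-3.14, -0.001, 1.792]
force: [0.5, -0.9, -3.4]
width: 58.9
gripper_force: 65.7
```

>>> drive_tool:
  motion:
    - {"fingers":0,"linear":[0.036,0.0074,0],"twist":0}
    - {"fingers":0,"linear":[0.03,0.0063,0],"twist":0}
    - {"fingers":0,"linear":[0.018,0.004,0],"twist":0}
    - {"fingers":0,"linear":[0.0097,0.0022,0],"twist":0}
    - {"fingers":0,"linear":[0,0,0],"twist":0}

```text
clock: 35.62
eef_pos: [581.5, 1.2, 177.5]
tool_rot: [-3.141, -0.002, 1.796]
force: [-0.5, 0.5, -4.3]
width: 58.8
gripper_force: 65.6
```

>>> drive_tool:
  motion:
    - {"fingers":0,"linear":[0,0,0.015],"twist":0}
    - {"fingers":0,"linear":[0,0,0.01],"twist":0}
    - {"fingers":0,"linear":[0,0,0],"twist":0}
    - {"fingers":0,"linear":[0,0,0],"twist":0}
    - {"fingers":0,"linear":[0,0,0],"twist":0}

```text
clock: 36.03
eef_pos: [582.3, -4.1, 153.4]
tool_rot: [3.142, 0.001, 1.789]
force: [0.4, -0.4, -4.3]
width: 58.8
gripper_force: 65.8
```

>>> drive_tool:
  motion:
    - {"fingers":0,"linear":[0,0,0],"twist":0}
    - {"fingers":0,"linear":[0,0,0],"twist":0}
    - {"fingers":0,"linear":[0,0,0],"twist":0}

```text
clock: 36.28
eef_pos: [582.4, -3.0, 153.7]
tool_rot: [3.141, 0.0, 1.791]
force: [-0.6, -0.3, -3.7]
width: 59.0
gripper_force: 65.8
```

```bash
python3 -c "
from h import *
goto(582.1,-3.2,124,1.79)"
```

```text
pos [582.4  -3.  153.7] rpy [3.1408e+00 1.0000e-04 1.7910e+00] | tool shift (after twist 0.0010): [-0.2 -0.4 29.7] w 59.0 F 65.8 t 36.3
```

>>> drive_tool:
  motion:
    - {"fingers":0,"linear":[0,0,0.014],"twist":0}
    - {"fingers":0,"linear":[0,0,0.01],"twist":0}
    - {"fingers":0,"linear":[0,0,0.004],"twist":0}
    - {"fingers":0,"linear":[0,0,0.001],"twist":0}
    - {"fingers":0,"linear":[0,0,0],"twist":0}

```text
clock: 36.7
eef_pos: [581.9, -2.8, 124.2]
tool_rot: [-3.141, -0.0, 1.791]
force: [0.6, -0.0, -4.0]
width: 58.9
gripper_force: 66.0
```

>>> drive_tool:
  motion:
    - {"fingers":0,"linear":[0,0,0],"twist":0}
    - {"fingers":0,"linear":[0,0,0.001],"twist":0}
    - {"fingers":0,"linear":[0,0,0],"twist":0}

```text
clock: 36.95
eef_pos: [582.7, -2.9, 123.8]
tool_rot: [3.14, 0.0, 1.791]
force: [-0.4, 0.3, 0.2]
width: 59.2
gripper_force: 66.2
```

>>> drive_tool:
  motion:
    - {"fingers":1,"linear":[0,0,0],"twist":0}
    - {"fingers":1,"linear":[0,0,0],"twist":0}
    - {"fingers":1,"linear":[0,0,0],"twist":0}
    - {"fingers":1,"linear":[0,0,0],"twist":0}
    - {"fingers":1,"linear":[0,0,0],"twist":0}

```text
clock: 37.37
eef_pos: [582.3, -2.8, 123.4]
tool_rot: [3.141, 0.0, 1.791]
force: [-0.3, -0.3, -0.4]
width: 85.2
gripper_force: 0.0
```

>>> drive_tool:
  motion:
    - {"fingers":1,"linear":[0,0,-0.03],"twist":0}
    - {"fingers":1,"linear":[0,0,-0.04],"twist":0}
    - {"fingers":1,"linear":[0,0,-0.04],"twist":0}
    - {"fingers":1,"linear":[-0.02,0,0],"twist":0}
    - {"fingers":1,"linear":[-0.035,0,0],"twist":0}

```text
clock: 37.78
eef_pos: [596.1, -51.8, 236.2]
tool_rot: [3.136, -0.002, 1.799]
force: [-0.4, 0.7, 0.4]
width: 85.5
gripper_force: 0.0
```

>>> drive_tool:
  motion:
    - {"fingers":1,"linear":[-0.04,0,0],"twist":0}
    - {"fingers":1,"linear":[-0.04,0,0],"twist":0}
    - {"fingers":1,"linear":[-0.04,0,0],"twist":0}
    - {"fingers":1,"linear":[-0.04,0,0],"twist":0}
    - {"fingers":1,"linear":[-0.025,0,0],"twist":0}

```text
clock: 38.2
eef_pos: [634.2, -242.7, 233.4]
tool_rot: [-3.141, 0.003, 1.787]
force: [0.4, -0.3, 0.8]
width: 85.4
gripper_force: 0.0
```

>>> drive_tool:
  motion:
    - {"fingers":1,"linear":[0,0,0],"twist":0}
    - {"fingers":1,"linear":[0,0,0],"twist":0}
    - {"fingers":1,"linear":[0,0,0],"twist":0}
    - {"fingers":1,"linear":[0,0,0],"twist":0}
    - {"fingers":1,"linear":[0,0,0],"twist":0}

```text
clock: 38.62
eef_pos: [635.0, -234.8, 233.3]
tool_rot: [3.141, -0.001, 1.794]
force: [-0.4, -0.6, 0.8]
width: 85.4
gripper_force: 0.0
```

```bash
python3 -c "
from h import *
t=cams.get_image('top');s=cams.get_image('scene')
R={'red':(240,170,300,235),'blue':(195,180,250,225),'green':(120,185,170,235),'yellow':(220,160,270,215)}
for n in R: print(n,find(t,n,z=85 if n=='yellow' else None,roi=R[n]))
cv2.imwrite('pics/k.png',np.vstack([s['color'][120:370,180:480],t['color'][110:330,90:390]]))"
```

```text
red (array([581.,  -2.]), np.float64(0.84))
blue (array([562.9,  86.1]), np.float64(0.77))
green (array([588.1, 282.2]), np.float64(0.75))
yellow (array([628.8,  53.6]), np.float64(0.55))
```

View pics/k.png

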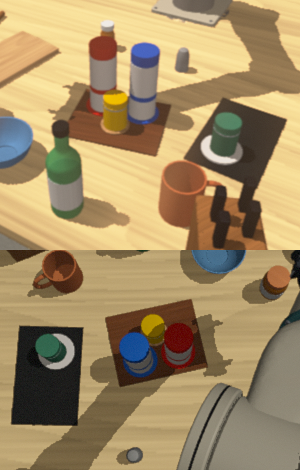

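Everything stands upright in place: red (178,343), blue (137,350), yellow (153,328) and green on the trivet (50,348) in the lower crop. The offsets are about 2 mm and the mug has not moved. Handing in.

```bash
python3 -c "
from cell import ctrl
print(ctrl.finish_job())"
```

```text
the job is handed in; nothing more can be done
None
```

I handed the job in at about 39 s: the green tin is on the trivet, the yellow tin on the cork coaster, and both canisters are back on their own coasters. In the last camera check all four stood upright within about 3 mm of centre, with the mug not moved; the hand-in call gave no verdict.

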